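# Turn a tray of transformers over into its empty twin

## Task

The three transformers stand pins-down in their tray on the mat, and must all be pins-up in the other tray. Lay the empty tray face-down squarely on the loaded one so that its pockets go over the transformers, turn the closed pair over together, under control and without letting it topple, and set it down flat; then lift off the emptied tray and lay it flat on the mat clear of the filled one. Leave the solder reel, the tin and the screwdriver where they are.

Things in the scene. Friction and masses are not known exactly. Their poses are not given: they have to be found in the camera images.
- loaded_tray: Grey plastic tray holding the transformers, 134 mm long (its x) x 68 mm wide (y) x 28 mm high, 0.09-0.14 kg, loose. Three open pockets in a row along x, each 39.3 (x) x 60 (y) mm, 25 mm deep, pitch 43.3 mm, one at the centre; floor 3 mm, walls 4 mm. A half turn about z leaves it the same. Origin: centre of its outer underside; z points out of the open face, up at the start.
- empty_tray: The empty tray, the same in every size and in mass, loose, lying face-down on the mat at the start. Origin: centre of its outer underside, which is on top at the start; z points out of the open face, down at the start; x along the 134 mm length, y along the 68 mm width.
- pair (a point): Centre of the loaded tray's rim plane, 28 mm along z from its origin. Laid rim to rim, the pair is 134 x 68 x 56 mm, about 0.55 kg, centred here; no latch, it stays together only while held or resting. It can be gripped over the 68 mm width, fingers across the joint, and stands steadily by itself on a 134 mm end, so two quarter turns with a new grasp between turn it over.
- mat_top (a point): A fixed point on top of the black mat on which everything stands (flat, 500 x 980 mm, top 3 mm above the table).
- transformer1: Potted transformer: black block 34 (its x) x 55 (y) x 46 mm high (z), 0.11 kg, loose in a pocket of the loaded tray, its y along the tray's y, up to 2.7 mm play all round, standing 21 mm above the rim. Origin: centre of its pin side (underneath at the start); z from the pin side to the plain side with the silver plate.
- transformer2: Potted transformer: black block 34 (its x) x 55 (y) x 46 mm high (z), 0.11 kg, loose in a pocket of the loaded tray, its y along the tray's y, up to 2.7 mm play all round, standing 21 mm above the rim. Origin: centre of its pin side (underneath at the start); z from the pin side to the plain side with the silver plate.
- transformer3: Potted transformer: black block 34 (its x) x 55 (y) x 46 mm high (z), 0.11 kg, loose in a pocket of the loaded tray, its y along the tray's y, up to 2.7 mm play all round, standing 21 mm above the rim. Origin: centre of its pin side (underneath at the start); z from the pin side to the plain side with the silver plate.
- solder_reel: Bystander: steel-coloured solder reel standing on end, 62 mm across, 44 mm high, loose. Origin: centre of its underside.
- flux_tin: Bystander: round white tin, 70 mm across, 30 mm high, loose. Origin: centre of its underside.
- screwdriver: Bystander: screwdriver 170 mm long lying on the mat along its x, handle to -x, loose.
Things that resemble listed ones, but are neither listed nor needed, are in the scene too. What is shaped like the loaded_tray but blue is not meant.

How it is judged (in metres and radians):
On the way, in this order (a step that is already met when the one before it is completed fails the run):
1. the empty tray lies face-down on the loaded tray, rim to rim and squarely over it (within 8 mm), the loaded tray still flat on the mat (x of empty_tray in the frame of loaded_tray between -0.008 and 0.008 m and y of empty_tray in the frame of loaded_tray between -0.008 and 0.008 m and z of empty_tray in the frame of loaded_tray between 0.05 and 0.06 m and angle between the z axis of loaded_tray and the z axis of empty_tray, either way round below 0.08 rad and angle between loaded_tray's own z axis and vertical below 0.08 rad and angle between empty_tray's own z axis and vertical above 3.06 rad and height (world z) of loaded_tray below 0.008 m), for 0.2 s.
2. the closed pair lies flat on the mat turned over, the emptied tray now upside-down on top (x of loaded_tray in the frame of empty_tray between -0.008 and 0.008 m and y of loaded_tray in the frame of empty_tray between -0.008 and 0.008 m and z of loaded_tray in the frame of empty_tray between 0.05 and 0.06 m and angle between the z axis of loaded_tray and the z axis of empty_tray, either way round below 0.08 rad and angle between empty_tray's own z axis and vertical below 0.08 rad and angle between loaded_tray's own z axis and vertical above 3.06 rad and height (world z) of empty_tray below 0.008 m), for 0.2 s.
At the end, for the whole second after the job is handed in: The once-empty tray lies upright, flat on the mat (within 0.08 rad), all three transformers pins-up and fully down in its pockets (within 5 mm); the emptied tray lies flat on the mat, either way up, touching neither tray nor transformers, centres over 80 mm apart; all at rest (angle between empty_tray's own z axis and vertical below 0.08 rad and height (world z) of empty_tray below 0.008 m and height (world z) of loaded_tray below 0.036 m and horizontal distance between loaded_tray and empty_tray above 0.08 m and (angle between loaded_tray's own z axis and vertical below 0.08 rad or angle between loaded_tray's own z axis and vertical above 3.06 rad) and contact force between loaded_tray and empty_tray below 0.05 N and linear speed of each of loaded_tray, empty_tray, transformer1, transformer2, transformer3 below 0.02 m/s and y of transformer1 in the frame of empty_tray between -0.006 and 0.006 m and x of transformer1 in the frame of empty_tray between -0.05 and 0.05 m and z of transformer1 in the frame of empty_tray between 0.044 and 0.054 m and angle between each of transformer1, transformer2, transformer3's own z axis and vertical above 3.02 rad and contact force between each of transformer1, transformer2, transformer3 and loaded_tray below 0.05 N and y of transformer2 in the frame of empty_tray between -0.006 and 0.006 m and x of transformer2 in the frame of empty_tray between -0.05 and 0.05 m and z of transformer2 in the frame of empty_tray between 0.044 and 0.054 m and y of transformer3 in the frame of empty_tray between -0.006 and 0.006 m and x of transformer3 in the frame of empty_tray between -0.05 and 0.05 m and z of transformer3 in the frame of empty_tray between 0.044 and 0.054 m).
It fails at once if a tray topples or is flung (turning faster than 6 rad/s) (angular speed of any of loaded_tray, empty_tray above 6 rad/s).
It fails at once if a bystander is moved by more than 25 mm (distance of any of solder_reel, flux_tin, screwdriver from where it was at the start of the episode above 0.025 m).
It also fails if it takes over 72 s, if anything falls off the work surface, if the arm or the gripper's body presses on something with over 40 N, if the wrist force passes 120 N, or if a joint passes its speed limit or range.

## Robot

A 6-joint arm with a two-finger parallel gripper is mounted at the origin on the work surface. World frame = base frame: x ahead of the robot, y to its left, z up, the work surface at z = 0. Lengths are in m, angles in degrees, forces in N, time in s.
With the tool pointing down it reaches from about 0.35 to 0.875 m from the base axis. Payload 4.2 kg.
Tool frame: the origin (TCP) lies midway between the tips of the shut fingers; the grasp point (between the pads) lies 19 mm behind it; z points along the fingers, y is the line along which they close (so a half turn about z gives the same grasp; the last joint's range is limited). The gripper opens to 87 mm and grips with 3 to 60 N. Pads are 19 mm wide; open, the fingers measure 117 mm over their backs; the gripper's body (75 mm by 190 mm) begins 51 mm behind the grasp point.
Start: joints at [-59.954, 22.042, 0.453, 0, -68.411, -14.817], TCP at [0.164, -0.603, 0.223] pointing down, gripper open.
Joint ranges: [-179.83, 179.83], [-69.29, 118.12], [-61.27, 80.66], [-181.25, 117.63], [-171.15, -9.14], [-177.46, 177.46]. Speed limits (degrees/s): [159.86, 159.86, 180, 180, 180, 180].

## Interface

Orientations are given as a 3x3 rotation matrix whose columns are the frame's x, y, z axes.
In Python, from station import sense, capture, camera_params, finish_job gives the robot as it stands.
- The arm moves only by the tool drive_tool, never from a script. Its argument "rows" is a list of rows, each an object of numbers: "tx", "ty", "tz": the shift along the tool's x, y, z in cm; "ax", "ay", "az": the turn, a rotation vector about the tool's x, y, z in rad; "claw": the finger opening in cm, from 0 to 8.7. In form: [{"tx": .., "ty": .., "tz": .., "ax": .., "ay": .., "az": .., "claw": ..}, ...]. A call has 1 to 10 rows; each row shifts and turns the commanded pose from where the row before left it, along the tool's axes as they then stand; what a row does not reach is not made up. A row lasts 1/12 s, in which the tool goes at most 41.7 mm and 7.16 degrees, less where a joint would pass 70% of its speed; a pose out of reach is approached as far as the arm can. A call with a gripper value outside its range is refused whole. The fingers move at their own pace and stop on an object; the grip force is fixed at half the most. Time passes only in rows, so rows that do not move let the fingers close. It gives the time, the measured TCP pose, the force, the opening and the grip force at its end, in the units of the state.
- sense(): the state, without advancing time (a new reading comes with each control period).
- capture(name): name is "side" or "top"; returns (picture, depth): 420x560x3 uint8, red, green, blue; 420x560 float32, m along the optical axis (not along the pixel's ray), 0 where there is no reading.
- camera_params(name): a dict with "intrinsics" (3x3 intrinsics, pixels), "R" (3x3) and "t" (3): a world point X has camera coordinates R X + t. Camera axes: x right, y down, z forward; pixel columns grow to the right and rows downward; lengths in m; the calibration is good to about 2 mm. A picture is of the moment at which its call begins. camera_params takes no time and is no camera call.
- finish_job(): hands the job in; it is judged then, once.
The state is a dict: "time_s": time; "joints": joint angles; "joint_velocities": joint speeds; "effort": joint torques, N m; "tcp_pos": TCP position; "ee_rot": TCP orientation; "wrist_force": force on the tool from outside, world axes, zero at the start; "moment": the same for the moment, N m; "gripper_width": opening from 0.0 (shut) to 1.0 (fully open); "gripper_force": force on a finger pad.
Only numpy, scipy, OpenCV 4.12 (cv2) and the standard library are available. Lean on these libraries where they do the work, as an engineer would, in place of code of your own. Each camera call takes 0.05 s, during which the arm holds its last target. There are 200 camera calls.

## Working session

There is one attempt and no reset: what is moved stays moved. The work goes in short steps, Python scripts to look and compute and a tool call to move; the robot and the scene stay as the last step left them, time stands still between calls to the robot, and variables do not carry over. Pictures are saved under pics/ and viewed, at most 10 in all, crops included, and the job is handed in when it is done.

Besides the shell and the picture viewer there is one more tool, called after ">>>" in YAML: its name, and indented under it one key for each argument. drive_tool: Moves the arm, as the interface text tells. Its arguments: {"type":"object","properties":{"rows":{"type":"array"}},"required":["rows"]}

```bash
mkdir -p pics
cat > h.py <<'E'
import numpy as np, cv2
from station import sense, capture, camera_params, finish_job
def pts(name,d):
    p=camera_params(name);K=np.array(p["intrinsics"]);R=np.array(p["R"]);t=np.array(p["t"])
    v,u=np.mgrid[0:d.shape[0],0:d.shape[1]]
    c=np.stack([(u-K[0,2])/K[0,0]*d,(v-K[1,2])/K[1,1]*d,d],-1)
    w=(c-t)@R; w[d==0]=np.nan
    return w
def grab(name,f=None):
    im,d=capture(name)
    if f: cv2.imwrite("pics/"+f,im[...,::-1])
    return im,pts(name,d)
E
python3 - <<'E'
from h import *
for n in("top","side"):
    im,w=grab(n,n+"0.png"); np.savez(n+"0.npz",im=im,w=w)
    p=camera_params(n);print(n,-np.array(p["R"]).T@np.array(p["t"]),p["R"][2])
print(sense())
E
```

```text
top [0.53284565 0.00722179 1.28772878] [ 0.08130146 -0.00830267 -0.99665497]
side [0.45515782 0.77958388 0.93014066] [ 0.15938571 -0.65113904 -0.74203379]
{'time_s': 0.1, 'joints': array([-5.99535587e+01,  2.20854073e+01,  3.85588659e-01, -2.53721258e-02,
       -6.84100495e+01, -1.48164809e+01]), 'joint_velocities': array([ 0.02365945, -0.11492633,  0.16902549,  0.08351007,  0.00624322,
        0.00018787]), 'effort': array([-1.31944812e-04, -3.91689563e+01,  1.87934142e+01,  4.23184231e+00,
        1.34555617e-02, -7.36806464e-05]), 'tcp_pos': array([ 0.16405215, -0.6025155 ,  0.22156503]), 'ee_rot': array([[-9.64922129e-01, -2.62535561e-01, -6.03681728e-04],
       [-2.62536239e-01,  9.64920329e-01,  1.86601630e-03],
       [ 9.26091361e-05,  1.95904875e-03, -9.99998077e-01]]), 'wrist_force': array([-0.36815394,  0.23211473,  0.05502114]), 'moment': array([-0.00108259, -0.02350055, -0.01468734]), 'gripper_force': 0.0, 'gripper_width': 1.0012122861545187}
```

View pics/top0.png

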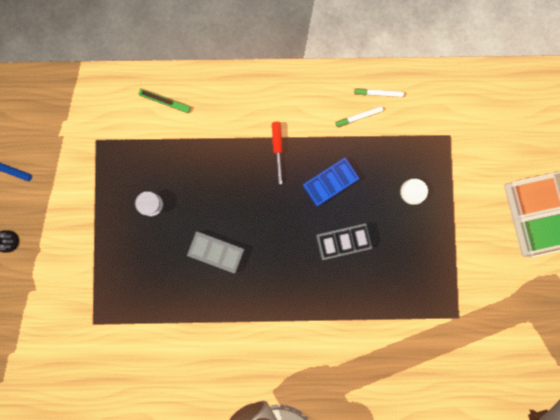

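View pics/side0.png

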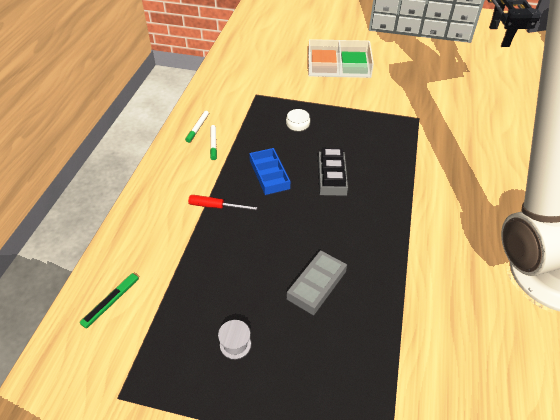

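Candidates in the top view: the grey tray at (216,252) with a closed face is the empty one, face-down. The grey tray at (345,241) with three silver plates is the loaded one. The blue tray at (331,182) is the decoy. I'll measure both grey trays and check them in a crop.

```bash
cat >> h.py <<'E'
def rect(w,c,r,zlo,zhi):
    m=(np.hypot(w[...,0]-c[0],w[...,1]-c[1])<r)&(w[...,2]>zlo)&(w[...,2]<zhi)
    p=w[m]; q=cv2.minAreaRect((p[:,:2]*1000).astype(np.float32))
    (cx,cy),(a,b),an=q
    if a<b: an+=90; a,b=b,a
    return np.round([cx,cy,a,b,(an+90)%180-90,np.median(p[:,2])*1000,len(p)],1)
E
python3 - <<'E'
from h import *
for n in("top","side"):
    w=np.load(n+"0.npz")["w"]
    if n=="top":
        A=w[252,216];B=w[241,345];print(A,B,w[182,331],w[191,414],w[204,149],w[150,278])
    print(n,"empty",rect(w,A,.09,.02,.04),"loaded",rect(w,B,.09,.02,.08),"rim",rect(w,B,.09,.02,.04),"tops",rect(w,B,.09,.045,.06))
    m=(np.hypot(w[...,0]-B[0],w[...,1]-B[1])<.09)&(w[...,2]>.045)&(w[...,2]<.06)
    k,l,st,ce=cv2.connectedComponentsWithStats(m.astype(np.uint8))
    for i in range(1,k):
        if st[i,4]>15: p=w[l==i];print(st[i,4],np.round(p.min(0)*1000),np.round(p.max(0)*1000),np.round(p.mean(0)*1000))
    print("mat z",np.nanmedian(w[270:300,280:320,2]))
im=np.load("top0.npz")["im"];s=np.load("side0.npz")["im"]
a=cv2.resize(im[205:290,180:385],None,fx=3.8,fy=3.8,interpolation=2)[:,:780]
b=cv2.resize(s[140:320,270:360],None,fx=1.5,fy=1.5)
o=np.zeros((323+270,780,3),np.uint8);o[:323,:a.shape[1]]=a;o[323:323+270,:135]=b
o[323:593,150:500]=cv2.resize(s[140:200,305:383],(350,270),interpolation=2)
cv2.imwrite("pics/crop0.png",o[...,::-1])
E
```

```text
[0.51191714 0.15782364 0.02956118] [ 0.53566069 -0.18091711  0.04999044] [ 0.69692458 -0.15384897  0.00489085] [ 0.66581632 -0.37106614  0.03441388] [0.64030657 0.33095899 0.04617837] [ 0.78234345 -0.01015344  0.0304234 ]
top empty [ 512.2  160.   134.5   68.3   68.9   30.5 1325. ] loaded [ 535.4 -181.9  135.    68.   -78.    49.7 1227. ] rim [ 535.4 -181.9  135.    68.   -78.    30.3  375. ] tops [ 535.1 -181.   120.    55.1  -77.6   51.3  834. ]
281 [ 514. -244.   45.] [ 574. -201.   59.] [ 544. -222.   51.]
277 [ 507. -202.   46.] [ 564. -160.   60.] [ 535. -181.   51.]
276 [ 497. -160.   45.] [ 554. -118.   58.] [ 525. -139.   51.]
mat z 0.0024651116015662815
side empty [ 511.7  158.6  137.8   69.4   68.8   31.5 1834. ] loaded [ 534.2 -181.   138.2   68.8  -78.6   50.  1105. ] rim [ 534.2 -181.   138.2   68.8  -78.6   31.1  340. ] tops [ 533.6 -180.9  126.9   55.5  -77.5   51.9  707. ]
707 [ 496. -245.   45.] [ 572. -117.   57.] [ 533. -177.   52.]
mat z 0.03046146786458248
```

View pics/crop0.png

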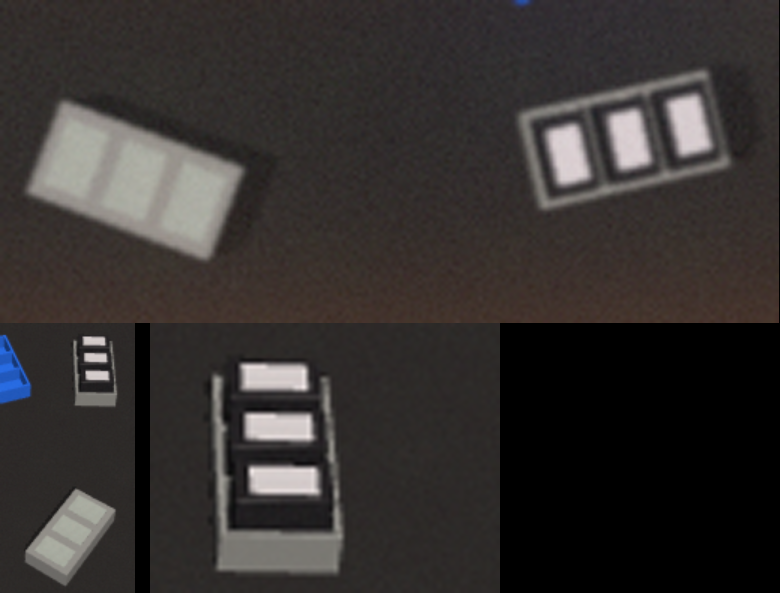

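The crop confirms both: the tray at left has its closed face up, and the one at right has three silver plates standing above its rim. First I'll move over the empty tray.

>>> drive_tool:
  rows:
    - {"az": -0.117}
    - {"az": -0.117}
    - {"az": -0.117}
    - {"az": -0.117}
    - {"az": -0.117}
    - {"az": -0.117}
    - {"az": -0.117}
    - {"az": -0.118}

```text
invalid input at $.rows[0]: expected keys tx, ty, tz, ax, ay, az, claw
```

>>> drive_tool:
  rows:
    - {"tx": -3.48, "ty": -0.21, "tz": 0.45}
    - {"tx": -3.48, "ty": -0.21, "tz": 0.45}
    - {"tx": -3.48, "ty": -0.21, "tz": 0.45}
    - {"tx": -3.48, "ty": -0.21, "tz": 0.45}
    - {"tx": -3.48, "ty": -0.21, "tz": 0.45}
    - {"tx": -3.48, "ty": -0.21, "tz": 0.45}
    - {"tx": -3.48, "ty": -0.21, "tz": 0.45}
    - {"tx": -3.48, "ty": -0.21, "tz": 0.45}
    - {"tx": -3.48, "ty": -0.21, "tz": 0.45}
    - {"tx": -3.48, "ty": -0.21, "tz": 0.45}

```text
invalid input at $.rows[0]: expected keys tx, ty, tz, ax, ay, az, claw
```

>>> drive_tool:
  rows:
    - {"tx": -3.48, "ty": -0.21, "tz": 0.45}
    - {"tx": -3.48, "ty": -0.21, "tz": 0.45}
    - {"tx": -3.48, "ty": -0.21, "tz": 0.45}
    - {"tx": -3.48, "ty": -0.21, "tz": 0.45}
    - {"tx": -3.48, "ty": -0.21, "tz": 0.45}
    - {"tx": -3.48, "ty": -0.21, "tz": 0.45}
    - {"tx": -3.48, "ty": -0.21, "tz": 0.45}
    - {"tx": -3.48, "ty": -0.21, "tz": 0.45}
    - {"tx": -3.48, "ty": -0.21, "tz": 0.45}
    - {"tx": -3.48, "ty": -0.21, "tz": 0.45}

```text
invalid input at $.rows[0]: expected keys tx, ty, tz, ax, ay, az, claw
```

>>> drive_tool:
  rows:
    - {"tx": -3.48, "ty": -0.21, "tz": 0.45}
    - {"tx": -3.48, "ty": -0.21, "tz": 0.45}
    - {"tx": -3.48, "ty": -0.21, "tz": 0.45}
    - {"tx": -3.48, "ty": -0.21, "tz": 0.45}
    - {"tx": 0}
    - {"tx": 0}

```text
invalid input at $.rows[0]: expected keys tx, ty, tz, ax, ay, az, claw
```

```bash
cat >> h.py <<'E'
from scipy.spatial.transform import Rotation as Ro
def down(yaw):  # tool down, tool y at yaw deg
    c,s=np.cos(np.radians(yaw)),np.sin(np.radians(yaw))
    return np.array([[-s,c,0],[c,s,0],[0,0,-1.]])
def todo(pos,R):
    s=sense();T=np.array(s["ee_rot"])
    print("t",s["time_s"],"tcp",np.round(s["tcp_pos"]*1000,1),"j",np.round(s["joints"],1),"F",np.round(s["wrist_force"],1),"w",round(s["gripper_width"]*8.7,2))
    a=Ro.from_matrix(T.T@R).as_rotvec()
    d=np.array(pos)/1000-s["tcp_pos"]
    print("turn rad",np.round(a,4),"shift before turn cm",np.round(T.T@d*100,2),"after turn cm",np.round(R.T@d*100,2))
E
python3 - <<'E'
from h import *
todo([512,159.5,9],down(158.9))
E
```

```text
t 0.1 tcp [ 164.1 -602.5  221.6] j [-60.   22.1   0.4  -0.  -68.4 -14.8] F [-0.4  0.2  0.1] w 8.71
turn rad [ 1.900e-03  8.000e-04 -9.369e-01] shift before turn cm [-53.58  64.35  21.38] after turn cm [-83.62  -5.03  21.26]
```

>>> drive_tool:
  rows:
    - {"tx": 0, "ty": 0, "tz": 0, "ax": 0, "ay": 0, "az": -0.118, "claw": 8.7}
    - {"tx": 0, "ty": 0, "tz": 0, "ax": 0, "ay": 0, "az": -0.117, "claw": 8.7}
    - {"tx": 0, "ty": 0, "tz": 0, "ax": 0, "ay": 0, "az": -0.117, "claw": 8.7}
    - {"tx": 0, "ty": 0, "tz": 0, "ax": 0, "ay": 0, "az": -0.117, "claw": 8.7}
    - {"tx": 0, "ty": 0, "tz": 0, "ax": 0, "ay": 0, "az": -0.117, "claw": 8.7}
    - {"tx": 0, "ty": 0, "tz": 0, "ax": 0, "ay": 0, "az": -0.117, "claw": 8.7}
    - {"tx": 0, "ty": 0, "tz": 0, "ax": 0, "ay": 0, "az": -0.117, "claw": 8.7}
    - {"tx": 0, "ty": 0, "tz": 0, "ax": 0, "ay": 0, "az": -0.117, "claw": 8.7}

```text
time_s: 0.77
tcp_pos: [0.1641, -0.6027, 0.2219]
ee_rot: [[-0.354, -0.935, -0.0], [-0.935, 0.354, 0.001], [-0.001, 0.001, -1.0]]
wrist_force: [-0.3, 0.2, 0.5]
gripper_width: 1.0
gripper_force: 0.0
```

>>> drive_tool:
  rows:
    - {"tx": -3.8, "ty": -0.23, "tz": 0.5, "ax": 0, "ay": 0, "az": 0, "claw": 8.7}
    - {"tx": -3.8, "ty": -0.23, "tz": 0.5, "ax": 0, "ay": 0, "az": 0, "claw": 8.7}
    - {"tx": -3.8, "ty": -0.23, "tz": 0.5, "ax": 0, "ay": 0, "az": 0, "claw": 8.7}
    - {"tx": -3.8, "ty": -0.23, "tz": 0.5, "ax": 0, "ay": 0, "az": 0, "claw": 8.7}
    - {"tx": -3.8, "ty": -0.23, "tz": 0.5, "ax": 0, "ay": 0, "az": 0, "claw": 8.7}
    - {"tx": -3.8, "ty": -0.23, "tz": 0.5, "ax": 0, "ay": 0, "az": 0, "claw": 8.7}
    - {"tx": -3.8, "ty": -0.23, "tz": 0.5, "ax": 0, "ay": 0, "az": 0, "claw": 8.7}
    - {"tx": -3.8, "ty": -0.23, "tz": 0.5, "ax": 0, "ay": 0, "az": 0, "claw": 8.7}
    - {"tx": -3.8, "ty": -0.23, "tz": 0.5, "ax": 0, "ay": 0, "az": 0, "claw": 8.7}
    - {"tx": -3.8, "ty": -0.23, "tz": 0.5, "ax": 0, "ay": 0, "az": 0, "claw": 8.7}

```text
time_s: 1.6
tcp_pos: [0.3224, -0.255, 0.1722]
ee_rot: [[-0.36, -0.933, -0.0], [-0.933, 0.36, 0.0], [-0.0, 0.0, -1.0]]
wrist_force: [0.9, -1.0, 0.1]
gripper_width: 1.002
gripper_force: 0.0
```

>>> drive_tool:
  rows:
    - {"tx": -3.8, "ty": -0.23, "tz": 0.5, "ax": 0, "ay": 0, "az": 0, "claw": 8.7}
    - {"tx": -3.8, "ty": -0.23, "tz": 0.5, "ax": 0, "ay": 0, "az": 0, "claw": 8.7}
    - {"tx": -3.8, "ty": -0.23, "tz": 0.5, "ax": 0, "ay": 0, "az": 0, "claw": 8.7}
    - {"tx": -3.8, "ty": -0.23, "tz": 0.5, "ax": 0, "ay": 0, "az": 0, "claw": 8.7}
    - {"tx": -3.8, "ty": -0.23, "tz": 0.5, "ax": 0, "ay": 0, "az": 0, "claw": 8.7}
    - {"tx": -3.8, "ty": -0.23, "tz": 0.5, "ax": 0, "ay": 0, "az": 0, "claw": 8.7}
    - {"tx": -3.8, "ty": -0.23, "tz": 0.5, "ax": 0, "ay": 0, "az": 0, "claw": 8.7}
    - {"tx": -3.8, "ty": -0.23, "tz": 0.5, "ax": 0, "ay": 0, "az": 0, "claw": 8.7}
    - {"tx": -3.8, "ty": -0.23, "tz": 0.5, "ax": 0, "ay": 0, "az": 0, "claw": 8.7}
    - {"tx": -3.8, "ty": -0.23, "tz": 0.5, "ax": 0, "ay": 0, "az": 0, "claw": 8.7}

```text
time_s: 2.43
tcp_pos: [0.4806, 0.0914, 0.1221]
ee_rot: [[-0.359, -0.933, -0.001], [-0.933, 0.359, -0.0], [0.0, 0.0, -1.0]]
wrist_force: [0.8, -0.1, 0.1]
gripper_width: 1.005
gripper_force: 0.0
```

>>> drive_tool:
  rows:
    - {"tx": -3.8, "ty": -0.23, "tz": 0.5, "ax": 0, "ay": 0, "az": 0, "claw": 8.7}
    - {"tx": -3.8, "ty": -0.23, "tz": 0.5, "ax": 0, "ay": 0, "az": 0, "claw": 8.7}
    - {"tx": 0, "ty": 0, "tz": 0, "ax": 0, "ay": 0, "az": 0, "claw": 8.7}
    - {"tx": 0, "ty": 0, "tz": 0, "ax": 0, "ay": 0, "az": 0, "claw": 8.7}

```text
time_s: 2.77
tcp_pos: [0.5122, 0.1604, 0.1113]
ee_rot: [[-0.358, -0.934, -0.002], [-0.934, 0.358, -0.001], [0.001, 0.001, -1.0]]
wrist_force: [-1.3, -1.1, 0.4]
gripper_width: 1.0
gripper_force: 0.0
```

Run:
```python
from h import *
todo([512,159.5,9],down(158.9))
```

```text
t 2.7667 tcp [512.2 160.4 111.3] j [ 34.7  19.9 -20.6  -0.  -49.6 -55.6] F [-1.3 -1.1  0.4] w 8.7
turn rad [ 0.0013 -0.0015  0.0025] shift before turn cm [ 0.07 -0.03 10.23] after turn cm [ 9.000e-02 -1.000e-02  1.023e+01]
```

>>> drive_tool:
  rows:
    - {"tx": 0.08, "ty": 0, "tz": 2.6, "ax": 0, "ay": 0, "az": 0, "claw": 8.7}
    - {"tx": 0, "ty": 0, "tz": 2.6, "ax": 0, "ay": 0, "az": 0, "claw": 8.7}
    - {"tx": 0, "ty": 0, "tz": 2.6, "ax": 0, "ay": 0, "az": 0, "claw": 8.7}
    - {"tx": 0, "ty": 0, "tz": 1.5, "ax": 0, "ay": 0, "az": 0, "claw": 8.7}
    - {"tx": 0, "ty": 0, "tz": 0.9, "ax": 0, "ay": 0, "az": 0, "claw": 8.7}
    - {"tx": 0, "ty": 0, "tz": 0, "ax": 0, "ay": 0, "az": 0, "claw": 8.7}
    - {"tx": 0, "ty": 0, "tz": 0, "ax": 0, "ay": 0, "az": 0, "claw": 6}
    - {"tx": 0, "ty": 0, "tz": 0, "ax": 0, "ay": 0, "az": 0, "claw": 6}
    - {"tx": 0, "ty": 0, "tz": 0, "ax": 0, "ay": 0, "az": 0, "claw": 6}
    - {"tx": 0, "ty": 0, "tz": 0, "ax": 0, "ay": 0, "az": 0, "claw": 6}

```text
time_s: 3.6
tcp_pos: [0.5125, 0.1584, 0.0117]
ee_rot: [[-0.36, -0.933, 0.002], [-0.933, 0.36, 0.001], [-0.002, -0.001, -1.0]]
wrist_force: [-1.6, 0.3, 1.0]
gripper_width: 0.782
gripper_force: 1.0
```

>>> drive_tool:
  rows:
    - {"tx": 0, "ty": 0, "tz": 0, "ax": 0, "ay": 0, "az": 0, "claw": 6}
    - {"tx": 0, "ty": 0, "tz": 0, "ax": 0, "ay": 0, "az": 0, "claw": 6}
    - {"tx": 0, "ty": 0, "tz": 0, "ax": 0, "ay": 0, "az": 0, "claw": 6}

```text
time_s: 3.85
tcp_pos: [0.5125, 0.1584, 0.0117]
ee_rot: [[-0.36, -0.933, 0.002], [-0.933, 0.36, 0.001], [-0.001, -0.001, -1.0]]
wrist_force: [-0.2, 0.0, 5.9]
gripper_width: 0.779
gripper_force: 30.0
```

>>> drive_tool:
  rows:
    - {"tx": 0, "ty": 0, "tz": -1.0, "ax": 0, "ay": 0, "az": 0, "claw": 6}
    - {"tx": 0, "ty": 0, "tz": -2.5, "ax": 0, "ay": 0, "az": 0, "claw": 6}
    - {"tx": 0, "ty": 0, "tz": -3.0, "ax": 0, "ay": 0, "az": 0, "claw": 6}
    - {"tx": 0, "ty": 0, "tz": -1.8, "ax": 0, "ay": 0, "az": -0.08, "claw": 6}
    - {"tx": 0, "ty": 0, "tz": 0, "ax": 0, "ay": 0, "az": -0.1, "claw": 6}
    - {"tx": 0, "ty": 0, "tz": 0, "ax": 0, "ay": 0, "az": -0.1, "claw": 6}
    - {"tx": 0, "ty": 0, "tz": 0, "ax": 0, "ay": 0, "az": -0.1, "claw": 6}
    - {"tx": 0, "ty": 0, "tz": 0, "ax": 0, "ay": 0, "az": -0.1, "claw": 6}
    - {"tx": 0, "ty": 0, "tz": 0, "ax": 0, "ay": 0, "az": -0.095, "claw": 6}

```text
time_s: 4.6
tcp_pos: [0.5114, 0.1579, 0.0938]
ee_rot: [[0.21, -0.978, -0.0], [-0.978, -0.21, 0.0], [-0.0, 0.0, -1.0]]
wrist_force: [-0.4, -0.0, -1.2]
gripper_width: 0.778
gripper_force: 30.0
```

>>> drive_tool:
  rows:
    - {"tx": 2.0, "ty": 0.28, "tz": 0, "ax": 0, "ay": 0, "az": 0, "claw": 6}
    - {"tx": 3.7, "ty": 0.52, "tz": 0, "ax": 0, "ay": 0, "az": 0, "claw": 6}
    - {"tx": 3.8, "ty": 0.54, "tz": 0, "ax": 0, "ay": 0, "az": 0, "claw": 6}
    - {"tx": 3.8, "ty": 0.54, "tz": 0, "ax": 0, "ay": 0, "az": 0, "claw": 6}
    - {"tx": 3.8, "ty": 0.54, "tz": 0, "ax": 0, "ay": 0, "az": 0, "claw": 6}
    - {"tx": 3.8, "ty": 0.54, "tz": 0, "ax": 0, "ay": 0, "az": 0, "claw": 6}
    - {"tx": 3.8, "ty": 0.54, "tz": 0, "ax": 0, "ay": 0, "az": 0, "claw": 6}
    - {"tx": 3.8, "ty": 0.54, "tz": 0, "ax": 0, "ay": 0, "az": 0, "claw": 6}
    - {"tx": 3.4, "ty": 0.48, "tz": 0, "ax": 0, "ay": 0, "az": 0, "claw": 6}
    - {"tx": 1.9, "ty": 0.26, "tz": 0, "ax": 0, "ay": 0, "az": 0, "claw": 6}

```text
time_s: 5.43
tcp_pos: [0.534, -0.1857, 0.0937]
ee_rot: [[0.203, -0.979, -0.0], [-0.979, -0.203, -0.0], [0.0, 0.0, -1.0]]
wrist_force: [-0.0, -0.7, -1.7]
gripper_width: 0.777
gripper_force: 30.0
```

>>> drive_tool:
  rows:
    - {"tx": 0, "ty": 0, "tz": 0, "ax": 0, "ay": 0, "az": 0, "claw": 6}
    - {"tx": 0, "ty": 0, "tz": 0, "ax": 0, "ay": 0, "az": 0, "claw": 6}

```text
time_s: 5.6
tcp_pos: [0.5339, -0.1835, 0.0934]
ee_rot: [[0.203, -0.979, -0.001], [-0.979, -0.203, 0.0], [-0.001, 0.001, -1.0]]
wrist_force: [0.2, -0.1, -1.4]
gripper_width: 0.779
gripper_force: 30.0
```

Run:
```python
from h import *
todo([535,-182,40],down(191.8))
im,w=grab("side"); it,wt=grab("top"); np.savez("h1.npz",im=im,w=w,it=it,wt=wt)
o=np.hstack([cv2.resize(im[110:220,280:390],(400,400),interpolation=2),cv2.resize(it[190:290,295:395],(400,400),interpolation=2)])
cv2.imwrite("pics/hold1.png",o[...,::-1])
```

```text
t 5.6 tcp [ 533.9 -183.5   93.4] j [ -2.5  23.5 -17.9  -0.  -48.7  14.3] F [ 0.2 -0.1 -1.4] w 6.77
turn rad [ 0.0007  0.0005 -0.0016] shift before turn cm [-0.12 -0.14  5.34] after turn cm [-0.13 -0.14  5.34]
```

View pics/hold1.png

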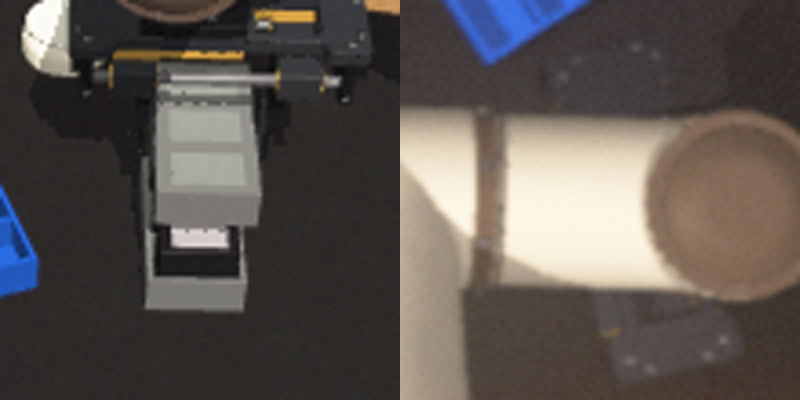

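Side view: the held tray at (208,150) is over the loaded one at (195,270), near end visible, aligned. I'll compare the edges of both from the side depth.

Run:
```python
from h import *
w=np.load("h1.npz")["w"]; w0=np.load("side0.npz")["w"]
u=np.array([.2045,-.979]);v=np.array([-.979,-.2045]);c=np.array([.535,-.182])
def st(w,zl,zh,lab):
    q=(w[...,:2]-c)@u*1000;s=(w[...,:2]-c)@v*1000
    m=(abs(q)<85)&(abs(s)<45)&(w[...,2]>zl)&(w[...,2]<zh)
    for a in(-60,-50,-40,-30):
        k=m&(q>a)&(q<a+10); print(lab,a,k.sum(),np.round(np.nanpercentile(s[k],[1,99]),1) if k.sum() else '')
    k=m&(abs(s)<25); print(lab,"u min",np.round(np.nanpercentile(q[k],[0,1,3,10]),1))
st(w,.105,.122,"held")
st(w0,.022,.04,"rim0")
st(w,.022,.04,"rim")
st(w,.075,.105,"heldface");st(w,.008,.024,"loadface")
```

```text
held -60 84 [-31.3  34.9]
held -50 80 [-31.1  34.2]
held -40 79 [-30.7  34. ]
held -30 70 [-32.4  34.9]
held u min [-70.7 -69.1 -67.1 -62.4]
rim0 -60 64 [-33.   34.3]
rim0 -50 8 [-33.   32.8]
rim0 -40 8 [-32.3  33.4]
rim0 -30 12 [-32.2  34. ]
rim0 u min [-69.1 -68.1 -67.6 -66.8]
rim -60 57 [-33.1  34.4]
rim -50 12 [-32.7  34.7]
rim -40 8 [-32.4  33.7]
rim -30 12 [-32.4  33.9]
rim u min [-70.1 -69.7 -68.9 -68.2]
heldface -60 4 [-32.5 -32.2]
heldface -50 5 [-32.7 -32.3]
heldface -40 3 [-32.6 -32.1]
heldface -30 1 [-32.1 -32.1]
heldface u min [-69.9 -68.8 -68.5 -68. ]
loadface -60 1 [30.8 30.8]
loadface -50 1 [30.5 30.5]
loadface -40 4 [-33.7 -25.8]
loadface -30 10 [-33.7 -25.8]
loadface u min [-82.2 -81.  -70.5 -68.5]
```

>>> drive_tool:
  rows:
    - {"tx": 0, "ty": -0.1, "tz": 1.0, "ax": 0, "ay": 0, "az": 0, "claw": 6}
    - {"tx": 0, "ty": 0, "tz": 1.5, "ax": 0, "ay": 0, "az": 0, "claw": 6}
    - {"tx": 0, "ty": 0, "tz": 0.5, "ax": 0, "ay": 0, "az": 0, "claw": 6}
    - {"tx": 0, "ty": 0, "tz": 0.3, "ax": 0, "ay": 0, "az": 0, "claw": 6}
    - {"tx": 0, "ty": 0, "tz": 0.2, "ax": 0, "ay": 0, "az": 0, "claw": 6}
    - {"tx": 0, "ty": 0, "tz": 0.2, "ax": 0, "ay": 0, "az": 0, "claw": 6}
    - {"tx": 0, "ty": 0, "tz": 0.1, "ax": 0, "ay": 0, "az": 0, "claw": 6}

```text
time_s: 6.28
tcp_pos: [0.5359, -0.1821, 0.0557]
ee_rot: [[0.206, -0.979, 0.001], [-0.979, -0.206, -0.0], [0.0, -0.001, -1.0]]
wrist_force: [0.4, 0.4, -1.3]
gripper_width: 0.779
gripper_force: 30.0
```

>>> drive_tool:
  rows:
    - {"tx": 0, "ty": 0, "tz": 0.3, "ax": 0, "ay": 0, "az": 0, "claw": 6}
    - {"tx": 0, "ty": 0, "tz": 0.3, "ax": 0, "ay": 0, "az": 0, "claw": 6}
    - {"tx": 0, "ty": 0, "tz": 0.3, "ax": 0, "ay": 0, "az": 0, "claw": 6}
    - {"tx": 0, "ty": 0, "tz": 0.3, "ax": 0, "ay": 0, "az": 0, "claw": 6}
    - {"tx": 0, "ty": 0, "tz": 0.2, "ax": 0, "ay": 0, "az": 0, "claw": 6}
    - {"tx": 0, "ty": 0, "tz": 0.1, "ax": 0, "ay": 0, "az": 0, "claw": 6}
    - {"tx": 0, "ty": 0, "tz": 0, "ax": 0, "ay": 0, "az": 0, "claw": 6}

```text
time_s: 6.87
tcp_pos: [0.5353, -0.1824, 0.0402]
ee_rot: [[0.205, -0.979, -0.001], [-0.979, -0.205, 0.0], [-0.0, 0.001, -1.0]]
wrist_force: [0.2, 0.5, -0.8]
gripper_width: 0.777
gripper_force: 30.0
```

>>> drive_tool:
  rows:
    - {"tx": 0, "ty": 0, "tz": 0, "ax": 0, "ay": 0, "az": 0, "claw": 8.7}
    - {"tx": 0, "ty": 0, "tz": 0, "ax": 0, "ay": 0, "az": 0, "claw": 8.7}
    - {"tx": 0, "ty": 0, "tz": 0, "ax": 0, "ay": 0, "az": 0, "claw": 8.7}
    - {"tx": 0, "ty": 0, "tz": 0, "ax": 0, "ay": 0, "az": 0, "claw": 8.7}
    - {"tx": 0, "ty": 0, "tz": 0, "ax": 0, "ay": 0, "az": 0, "claw": 8.7}

```text
time_s: 7.28
tcp_pos: [0.5357, -0.1824, 0.0408]
ee_rot: [[0.206, -0.979, 0.001], [-0.979, -0.206, -0.0], [0.0, -0.001, -1.0]]
wrist_force: [0.0, -0.8, -0.8]
gripper_width: 0.988
gripper_force: 0.0
```

```bash
cat >> h.py <<'E'
def lean(yaw,deg): return down(yaw)@Ro.from_euler('y',deg,degrees=True).as_matrix()
E
python3 - <<'E'
from h import *
R=lean(191.8,-20); todo(np.array([535,-182,31])+19*R[:,2],R)
w=grab("side")[1]; w0=np.load("side0.npz")["w"]
u=np.array([.2045,-.979]);v=np.array([-.979,-.2045]);c=np.array([.535,-.182])
q=(w[...,:2]-c)@u*1000;s=(w[...,:2]-c)@v*1000
for zl,zh in((.005,.03),(.035,.055),(.056,.066)):
    m=(q>-80)&(q<-55)&(abs(s)<45)&(w[...,2]>zl)&(w[...,2]<zh);k=m&(abs(s)<25)
    print(zl,np.median(w[m][:,2]),np.round(np.percentile(q[k],[2,10,50]),1),np.round(np.percentile(s[m],[1,99]),1))
E
```

```text
t 7.2833 tcp [ 535.7 -182.4   40.8] j [ -2.4  27.5 -20.6   0.  -41.8  14.3] F [ 0.  -0.8 -0.8] w 8.59
turn rad [-0.0004 -0.3493  0.0012] shift before turn cm [-0.7   0.06  2.77] after turn cm [0.29 0.06 2.84]
0.005 0.015797066643847005 [-78.  -70.  -65.9] [-41.3  42.9]
0.035 0.045230209084537704 [-70.  -68.4 -66.5] [-34.1  32.8]
0.056 0.05961278780357353 [-69.7 -67.5 -62.8] [-32.4  33.6]
```

>>> drive_tool:
  rows:
    - {"tx": 0, "ty": 0, "tz": 1.4, "ax": 0, "ay": 0, "az": 0, "claw": 8.7}
    - {"tx": -0.7, "ty": 0.05, "tz": 1.37, "ax": 0, "ay": -0.11, "az": 0, "claw": 8.7}
    - {"tx": 0, "ty": 0, "tz": 0, "ax": 0, "ay": -0.12, "az": 0, "claw": 8.7}
    - {"tx": 0, "ty": 0, "tz": 0, "ax": 0, "ay": -0.12, "az": 0, "claw": 8.7}
    - {"tx": 0, "ty": 0, "tz": 0, "ax": 0, "ay": 0, "az": 0, "claw": 8.7}
    - {"tx": 0, "ty": 0, "tz": 0, "ax": 0, "ay": 0, "az": 0, "claw": 6}
    - {"tx": 0, "ty": 0, "tz": 0, "ax": 0, "ay": 0, "az": 0, "claw": 6}
    - {"tx": 0, "ty": 0, "tz": 0, "ax": 0, "ay": 0, "az": 0, "claw": 6}
    - {"tx": 0, "ty": 0, "tz": 0, "ax": 0, "ay": 0, "az": 0, "claw": 6}
    - {"tx": 0, "ty": 0, "tz": 0, "ax": 0, "ay": 0, "az": 0, "claw": 6}

```text
time_s: 8.17
tcp_pos: [0.5333, -0.1746, 0.0132]
ee_rot: [[0.195, -0.978, -0.071], [-0.919, -0.207, 0.335], [-0.343, 0.0, -0.939]]
wrist_force: [-0.1, 0.1, -0.8]
gripper_width: 0.78
gripper_force: 30.0
```

>>> drive_tool:
  rows:
    - {"tx": 0, "ty": 0, "tz": 0, "ax": 0, "ay": 0, "az": 0, "claw": 6}
    - {"tx": 0, "ty": 0, "tz": 0, "ax": 0, "ay": 0, "az": 0, "claw": 6}
    - {"tx": 0, "ty": 0, "tz": 0, "ax": 0, "ay": 0, "az": 0, "claw": 6}

```text
time_s: 8.42
tcp_pos: [0.5333, -0.1745, 0.0132]
ee_rot: [[0.194, -0.978, -0.071], [-0.919, -0.207, 0.336], [-0.344, 0.0, -0.939]]
wrist_force: [-1.0, 3.0, 2.9]
gripper_width: 0.779
gripper_force: 30.0
```

Run:
```python
from h import *
R=lean(191.8,-20); todo(np.array([535,-182,31])+19*R[:,2],R)
R=lean(191.8,70); todo(np.array([535,-182,160])+19*R[:,2],R);todo(np.array([535,-182,70])+19*R[:,2],R)
```

```text
t 8.4167 tcp [ 533.3 -174.5   13.2] j [-12.7  35.   -6.3 -21.3 -59.2  37.3] F [-1.   3.   2.9] w 6.78
turn rad [0.001 0.002 0.002] shift before turn cm [ 0.11 -0.01 -0.03] after turn cm [ 0.11 -0.01 -0.03]
t 8.4167 tcp [ 533.3 -174.5   13.2] j [-12.7  35.   -6.3 -21.3 -59.2  37.3] F [-1.   3.   2.9] w 6.78
turn rad [-8.0000e-04  1.5728e+00  2.4000e-03] shift before turn cm [ -2.43  -0.   -14.05] after turn cm [ 1.406e+01 -1.000e-02 -2.400e+00]
t 8.4167 tcp [ 533.3 -174.5   13.2] j [-12.7  35.   -6.3 -21.3 -59.2  37.3] F [-1.   3.   2.9] w 6.78
turn rad [-8.0000e-04  1.5728e+00  2.4000e-03] shift before turn cm [ 0.66 -0.   -5.6 ] after turn cm [ 5.6  -0.01  0.68]
```

>>> drive_tool:
  rows:
    - {"tx": -0.2, "ty": 0, "tz": -0.5, "ax": 0, "ay": 0, "az": 0, "claw": 6}
    - {"tx": -0.5, "ty": 0, "tz": -1.3, "ax": 0, "ay": 0, "az": 0, "claw": 6}
    - {"tx": -0.8, "ty": 0, "tz": -2.2, "ax": 0, "ay": 0, "az": 0, "claw": 6}
    - {"tx": -0.8, "ty": 0, "tz": -2.2, "ax": 0, "ay": 0, "az": 0, "claw": 6}
    - {"tx": -0.8, "ty": 0, "tz": -2.2, "ax": 0, "ay": 0, "az": 0, "claw": 6}
    - {"tx": -0.6, "ty": 0, "tz": -1.7, "ax": 0, "ay": 0, "az": 0, "claw": 6}
    - {"tx": -0.3, "ty": 0, "tz": -0.9, "ax": 0, "ay": 0, "az": 0, "claw": 6}
    - {"tx": 0, "ty": 0, "tz": 0, "ax": 0, "ay": 0, "az": 0, "claw": 6}
    - {"tx": 0, "ty": 0, "tz": 0, "ax": 0, "ay": 0, "az": 0, "claw": 6}

```text
time_s: 9.17
tcp_pos: [0.5333, -0.1757, 0.1297]
ee_rot: [[0.192, -0.979, -0.07], [-0.919, -0.205, 0.336], [-0.343, -0.0, -0.939]]
wrist_force: [-0.2, 0.0, -5.8]
gripper_width: 0.779
gripper_force: 30.0
```

>>> drive_tool:
  rows:
    - {"tx": 0, "ty": 0, "tz": 0, "ax": 0, "ay": 0.03, "az": 0, "claw": 6}
    - {"tx": 0, "ty": 0, "tz": 0, "ax": 0, "ay": 0.06, "az": 0, "claw": 6}
    - {"tx": 0, "ty": 0, "tz": 0, "ax": 0, "ay": 0.08, "az": 0, "claw": 6}
    - {"tx": 0, "ty": 0, "tz": 0, "ax": 0, "ay": 0.09, "az": 0, "claw": 6}
    - {"tx": 0, "ty": 0, "tz": 0, "ax": 0, "ay": 0.09, "az": 0, "claw": 6}
    - {"tx": 0, "ty": 0, "tz": 0, "ax": 0, "ay": 0.09, "az": 0, "claw": 6}
    - {"tx": 0, "ty": 0, "tz": 0, "ax": 0, "ay": 0.09, "az": 0, "claw": 6}
    - {"tx": 0, "ty": 0, "tz": 0, "ax": 0, "ay": 0.09, "az": 0, "claw": 6}
    - {"tx": 0, "ty": 0, "tz": 0, "ax": 0, "ay": 0.09, "az": 0, "claw": 6}
    - {"tx": 0, "ty": 0, "tz": 0, "ax": 0, "ay": 0.07, "az": 0, "claw": 6}

```text
time_s: 10.0
tcp_pos: [0.5316, -0.1747, 0.1276]
ee_rot: [[0.19, -0.978, 0.083], [-0.888, -0.207, -0.411], [0.419, 0.004, -0.908]]
wrist_force: [-1.2, -1.4, -4.6]
gripper_width: 0.781
gripper_force: 30.0
```

Run:
```python
from h import *
R=lean(191.8,70); todo(np.array([535,-182,160])+19*R[:,2],R)
```

```text
t 10.0 tcp [ 531.6 -174.7  127.6] j [  8.3  17.8 -38.4  40.7 -39.9 -29.4] F [-1.2 -1.4 -4.6] w 6.79
turn rad [0.0008 0.7894 0.005 ] shift before turn cm [ 3.42 -0.16 -1.27] after turn cm [ 3.31 -0.18  1.53]
```

>>> drive_tool:
  rows:
    - {"tx": 0, "ty": 0, "tz": 0, "ax": 0, "ay": 0.07, "az": 0, "claw": 6}
    - {"tx": 0, "ty": 0, "tz": 0, "ax": 0, "ay": 0.09, "az": 0, "claw": 6}
    - {"tx": 0, "ty": 0, "tz": 0, "ax": 0, "ay": 0.09, "az": 0, "claw": 6}
    - {"tx": 0, "ty": 0, "tz": 0, "ax": 0, "ay": 0.09, "az": 0, "claw": 6}
    - {"tx": 0, "ty": 0, "tz": 0, "ax": 0, "ay": 0.09, "az": 0, "claw": 6}
    - {"tx": 0, "ty": 0, "tz": 0, "ax": 0, "ay": 0.09, "az": 0, "claw": 6}
    - {"tx": 0, "ty": 0, "tz": 0, "ax": 0, "ay": 0.08, "az": 0, "claw": 6}
    - {"tx": 0, "ty": 0, "tz": 0, "ax": 0, "ay": 0.06, "az": 0, "claw": 6}
    - {"tx": 0, "ty": 0, "tz": 0, "ax": 0, "ay": 0.03, "az": 0, "claw": 6}
    - {"tx": 0, "ty": 0, "tz": 0, "ax": 0, "ay": 0, "az": 0, "claw": 6}

```text
time_s: 10.83
tcp_pos: [0.5326, -0.175, 0.126]
ee_rot: [[0.097, -0.978, 0.183], [-0.428, -0.207, -0.88], [0.899, 0.007, -0.439]]
wrist_force: [-0.2, 0.8, -5.0]
gripper_width: 0.779
gripper_force: 30.0
```

Run:
```python
from h import *
R=lean(191.8,70); todo(np.array([535,-182,85])+19*R[:,2],R)
im,w=grab("side"); np.savez("h2.npz",im=im,w=w)
cv2.imwrite("pics/turn1.png",cv2.resize(im[20:230,260:540],(800,600),interpolation=2)[...,::-1])
```

```text
t 10.8333 tcp [ 532.6 -175.   126. ] j [ 12.8  28.6 -53.6  85.2 -64.4 -80.9] F [-0.2  0.8 -5. ] w 6.78
turn rad [1.000e-04 1.052e-01 7.400e-03] shift before turn cm [-3.16 -0.11  4.35] after turn cm [-3.6  -0.09  3.99]
```

View pics/turn1.png

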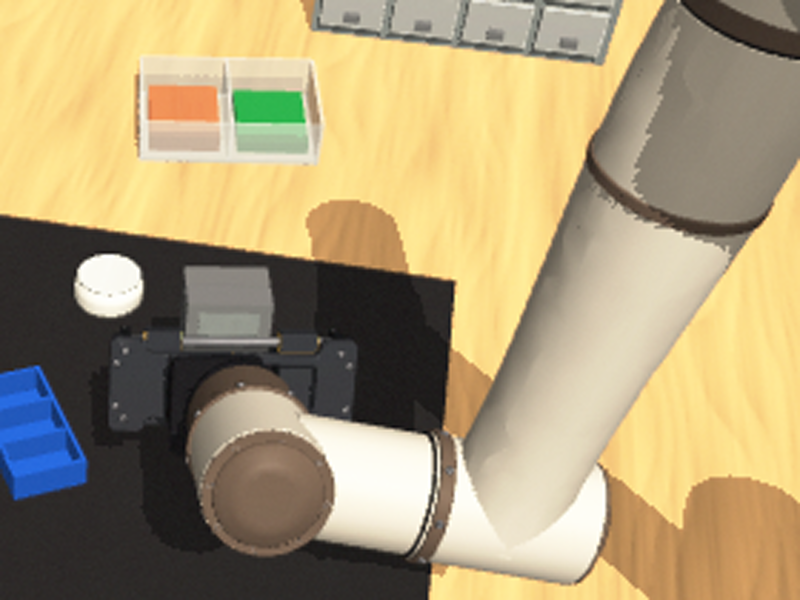

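>>> drive_tool:
  rows:
    - {"tx": -0.7, "ty": 0, "tz": 0.35, "ax": 0, "ay": 0, "az": 0, "claw": 6}
    - {"tx": -1.2, "ty": 0, "tz": 0.6, "ax": 0, "ay": 0, "az": 0, "claw": 6}
    - {"tx": -1.2, "ty": 0, "tz": 0.6, "ax": 0, "ay": 0, "az": 0, "claw": 6}
    - {"tx": -0.9, "ty": 0, "tz": 0.4, "ax": 0, "ay": 0, "az": 0, "claw": 6}
    - {"tx": 0, "ty": 0, "tz": 0, "ax": 0, "ay": 0, "az": 0, "claw": 6}

```text
time_s: 11.3
tcp_pos: [0.533, -0.1761, 0.0832]
ee_rot: [[0.092, -0.979, 0.183], [-0.428, -0.205, -0.88], [0.899, 0.003, -0.438]]
wrist_force: [0.1, 0.1, -5.9]
gripper_width: 0.779
gripper_force: 30.0
```

Run:
```python
from h import *
R=lean(191.8,70); todo(np.array([529,-158,75])+19*R[:,2],R)
```

```text
t 11.3 tcp [ 533.  -176.1   83.2] j [ 11.3  33.3 -54.5  89.4 -64.  -87.4] F [ 0.1  0.1 -5.9] w 6.78
turn rad [0.0006 0.1041 0.003 ] shift before turn cm [-1.35  0.02  0.58] after turn cm [-1.4   0.02  0.44]
```

>>> drive_tool:
  rows:
    - {"tx": 0.5, "ty": -0.04, "tz": 0.9, "ax": 0, "ay": 0, "az": 0, "claw": 6}
    - {"tx": 0.8, "ty": -0.08, "tz": 1.8, "ax": 0, "ay": 0, "az": 0, "claw": 6}
    - {"tx": 0.5, "ty": -0.04, "tz": 1.0, "ax": 0, "ay": 0, "az": 0, "claw": 6}
    - {"tx": 0, "ty": 0, "tz": 0, "ax": 0, "ay": 0.04, "az": 0, "claw": 6}
    - {"tx": 0, "ty": 0, "tz": 0, "ax": 0, "ay": 0.045, "az": 0, "claw": 6}
    - {"tx": 0, "ty": 0, "tz": 0, "ax": 0, "ay": 0.02, "az": 0, "claw": 6}
    - {"tx": 0, "ty": 0, "tz": 0, "ax": 0, "ay": 0, "az": 0, "claw": 6}

```text
time_s: 11.88
tcp_pos: [0.5437, -0.2156, 0.0847]
ee_rot: [[0.071, -0.979, 0.193], [-0.332, -0.206, -0.92], [0.941, 0.001, -0.34]]
wrist_force: [-0.1, 0.5, -6.1]
gripper_width: 0.78
gripper_force: 30.0
```

Run:
```python
from h import *
R=lean(191.8,70); todo(np.array([539,-198,70])+19*R[:,2],R)
u=np.array([.2045,-.979]);v=np.array([-.979,-.2045])
for n in("side","top"):
    im,w=grab(n)
    c=np.array([.539,-.198]);q=(w[...,:2]-c)@u*1000;s=(w[...,:2]-c)@v*1000
    m=(q>-45)&(q<60)&(abs(s)<40)&(w[...,2]>.11)&(w[...,2]<.16)
    if m.sum()<20: print(n,m.sum());continue
    p=w[m]; A=np.c_[q[m],s[m],np.ones(m.sum())]
    # visible top end
    k,_,_,_=np.linalg.lstsq(A,p[:,2]*1000,rcond=None);print(n,m.sum(),k,np.percentile(p[:,2],[5,50,95]),np.percentile(q[m],[2,98]),np.percentile(s[m],[2,98]))
    np.savez("t1_"+n,q=q,s=s,z=w[...,2],im=im)
```

```text
t 11.8833 tcp [ 543.7 -215.6   84.7] j [  5.7  36.7 -54.3  96.6 -70.3 -91. ] F [-0.1  0.5 -6.1] w 6.79
turn rad [-0.0009 -0.0025  0.0019] shift before turn cm [-2.    0.1   0.69] after turn cm [-2.   0.1  0.7]
side 570 [4.36611335e-01 4.14344855e-02 1.52910623e+02] [0.11346727 0.14794564 0.15978679] [-31.67817903  24.48416771] [-34.55725682  32.44190897]
top 461 [ 3.58987111e-01 -6.04303244e-02  1.55833847e+02] [0.11781527 0.1578765  0.15982455] [-30.1029972   25.25005047] [-34.35919738  37.8119906 ]
```

Run:
```python
import numpy as np
for n in("side","top"):
    d=np.load(f"t1_{n}.npz");q,s,z=d["q"],d["s"],d["z"]*1000
    m=(q>-25)&(q<30)&(abs(s)<32)&(z>148)&(z<175)
    for _ in range(4):
        A=np.c_[q[m],s[m],np.ones(m.sum())];k=np.linalg.lstsq(A,z[m],rcond=None)[0]
        m&=abs(z-(k[0]*q+k[1]*s+k[2]))<3
    print(n,m.sum(),np.degrees(k[:2]),k[2],np.percentile(q[m],[1,99]))
```

```text
side 354 [ 1.42962305 -0.18001292] 160.4231049829067 [-24.71908358  27.91497386]
top 494 [1.35192183 0.07323104] 159.8524366278495 [-24.3884082   26.12568286]
```

>>> drive_tool:
  rows:
    - {"tx": -0.5, "ty": 0, "tz": 0.18, "ax": 0, "ay": -0.024, "az": 0, "claw": 6}
    - {"tx": -0.8, "ty": 0, "tz": 0.28, "ax": 0, "ay": 0, "az": 0, "claw": 6}
    - {"tx": -0.4, "ty": 0, "tz": 0.14, "ax": 0, "ay": 0, "az": 0, "claw": 6}
    - {"tx": -0.15, "ty": 0, "tz": 0.05, "ax": 0, "ay": 0, "az": 0, "claw": 6}
    - {"tx": 0, "ty": 0, "tz": 0, "ax": 0, "ay": 0, "az": 0, "claw": 6}
    - {"tx": 0, "ty": 0, "tz": 0, "ax": 0, "ay": 0, "az": 0, "claw": 6}

```text
time_s: 12.48
tcp_pos: [0.5435, -0.2154, 0.0656]
ee_rot: [[0.075, -0.979, 0.191], [-0.354, -0.205, -0.913], [0.932, 0.001, -0.361]]
wrist_force: [1.4, 0.5, -4.5]
gripper_width: 0.781
gripper_force: 30.0
```

>>> drive_tool:
  rows:
    - {"tx": -0.1, "ty": 0, "tz": 0.04, "ax": 0, "ay": 0, "az": 0, "claw": 6}
    - {"tx": -0.1, "ty": 0, "tz": 0.03, "ax": 0, "ay": 0, "az": 0, "claw": 6}
    - {"tx": 0, "ty": 0, "tz": 0, "ax": 0, "ay": 0, "az": 0, "claw": 6}
    - {"tx": 0, "ty": 0, "tz": 0, "ax": 0, "ay": 0, "az": 0, "claw": 6}

```text
time_s: 12.82
tcp_pos: [0.5436, -0.2152, 0.0638]
ee_rot: [[0.074, -0.979, 0.192], [-0.354, -0.206, -0.912], [0.932, -0.0, -0.361]]
wrist_force: [-0.2, -0.1, -5.5]
gripper_width: 0.783
gripper_force: 30.0
```

>>> drive_tool:
  rows:
    - {"tx": -0.1, "ty": 0, "tz": 0.04, "ax": 0, "ay": 0, "az": 0, "claw": 6}
    - {"tx": 0, "ty": 0, "tz": 0, "ax": 0, "ay": 0, "az": 0, "claw": 6}
    - {"tx": 0, "ty": 0, "tz": 0, "ax": 0, "ay": 0, "az": 0, "claw": 6}

```text
time_s: 13.07
tcp_pos: [0.5436, -0.2153, 0.0627]
ee_rot: [[0.074, -0.979, 0.192], [-0.354, -0.205, -0.913], [0.932, 0.0, -0.361]]
wrist_force: [0.4, -0.6, -5.3]
gripper_width: 0.783
gripper_force: 30.0
```

>>> drive_tool:
  rows:
    - {"tx": -0.1, "ty": 0, "tz": 0.04, "ax": 0, "ay": 0, "az": 0, "claw": 6}
    - {"tx": 0, "ty": 0, "tz": 0, "ax": 0, "ay": 0, "az": 0, "claw": 6}
    - {"tx": 0, "ty": 0, "tz": 0, "ax": 0, "ay": 0, "az": 0, "claw": 6}

```text
time_s: 13.32
tcp_pos: [0.5437, -0.2152, 0.0616]
ee_rot: [[0.074, -0.979, 0.192], [-0.354, -0.206, -0.913], [0.932, -0.0, -0.361]]
wrist_force: [1.1, -0.5, -5.0]
gripper_width: 0.779
gripper_force: 30.0
```

```bash
cat >> h.py <<'E'
def topfit(n,c,zlo,zhi,ql=25,sl=32,ang=191.8):
    im,w=grab(n);a=np.radians(ang);u=np.array([-np.sin(a),np.cos(a)]);v=np.array([np.cos(a),np.sin(a)])
    q=((w[...,:2]-np.array(c)/1000)@u)*1000;s=((w[...,:2]-np.array(c)/1000)@v)*1000;z=w[...,2]*1000
    m=(abs(q)<ql)&(abs(s)<sl)&(z>zlo)&(z<zhi)
    if m.sum()<30: print(n,"few",m.sum());return
    for _ in range(4):
        A=np.c_[q[m],s[m],np.ones(m.sum())];k=np.linalg.lstsq(A,z[m],rcond=None)[0]
        m&=abs(z-(k[0]*q+k[1]*s+k[2]))<3
    print(n,m.sum(),"tilt",np.round(np.degrees(k[:2]),1),"z",round(k[2],1),"q",np.percentile(q[m],[1,99]).round(1),"s",np.percentile(s[m],[1,99]).round(1))
E
python3 - <<'E'
from h import *
for n in("side","top"): topfit(n,(539,-198),130,150)
E
```

```text
side 321 tilt [0.6 0.2] z 137.9 q [-24.2  24.5] s [-30.7  31.5]
top 436 tilt [ 0.2 -0. ] z 136.6 q [-24.6  24.5] s [-30.9  31.5]
```

>>> drive_tool:
  rows:
    - {"tx": -0.1, "ty": 0, "tz": 0.04, "ax": 0, "ay": 0, "az": 0, "claw": 6}
    - {"tx": 0, "ty": 0, "tz": 0, "ax": 0, "ay": 0, "az": 0, "claw": 6}
    - {"tx": 0, "ty": 0, "tz": 0, "ax": 0, "ay": 0, "az": 0, "claw": 6}

```text
time_s: 13.67
tcp_pos: [0.5438, -0.2154, 0.0616]
ee_rot: [[0.073, -0.979, 0.192], [-0.352, -0.206, -0.913], [0.933, -0.001, -0.359]]
wrist_force: [-1.9, 0.9, 0.1]
gripper_width: 0.78
gripper_force: 30.0
```

>>> drive_tool:
  rows:
    - {"tx": 0, "ty": 0, "tz": 0, "ax": 0, "ay": 0, "az": 0, "claw": 7.2}
    - {"tx": 0, "ty": 0, "tz": 0, "ax": 0, "ay": 0, "az": 0, "claw": 8.0}
    - {"tx": 0, "ty": 0, "tz": 0, "ax": 0, "ay": 0, "az": 0, "claw": 8.7}
    - {"tx": 0, "ty": 0, "tz": 0, "ax": 0, "ay": 0, "az": 0, "claw": 8.7}
    - {"tx": 0, "ty": 0, "tz": 0, "ax": 0, "ay": 0, "az": 0, "claw": 8.7}

```text
time_s: 14.08
tcp_pos: [0.5437, -0.2154, 0.0608]
ee_rot: [[0.074, -0.979, 0.192], [-0.353, -0.205, -0.913], [0.933, -0.001, -0.361]]
wrist_force: [-0.5, -0.1, -0.1]
gripper_width: 0.981
gripper_force: 0.0
```

Run:
```python
from h import *
for n in("side","top"): topfit(n,(539,-198),130,150)
R=lean(191.8,70); todo(np.array([539,-198,70])+19*R[:,2],R)
```

```text
side 325 tilt [ 0.1 -0.4] z 137.6 q [-24.1  24.1] s [-30.7  31.6]
top 445 tilt [-0.3  0.2] z 136.3 q [-24.6  24.1] s [-31.   31.3]
t 14.1833 tcp [ 543.6 -215.4   60.7] j [  4.9  38.8 -54.4  98.1 -69.2 -93.3] F [-0.3 -0.1  0.8] w 8.62
turn rad [-0.0009  0.0204  0.0001] shift before turn cm [ 0.26  0.1  -0.11] after turn cm [ 0.26  0.1  -0.11]
```

Standing steadily and upright. Retreat, lift, and lean to the other side.

>>> drive_tool:
  rows:
    - {"tx": 0, "ty": 0, "tz": -0.5, "ax": 0, "ay": 0, "az": 0, "claw": 8.7}
    - {"tx": 0, "ty": 0, "tz": -1.5, "ax": 0, "ay": 0, "az": 0, "claw": 8.7}
    - {"tx": 0, "ty": 0, "tz": -3, "ax": 0, "ay": 0, "az": 0, "claw": 8.7}
    - {"tx": 0, "ty": 0, "tz": -3, "ax": 0, "ay": 0, "az": 0, "claw": 8.7}
    - {"tx": 0, "ty": 0, "tz": -2.5, "ax": 0, "ay": 0, "az": 0, "claw": 8.7}
    - {"tx": 2, "ty": 0, "tz": -1, "ax": 0, "ay": 0, "az": 0, "claw": 8.7}
    - {"tx": 2.8, "ty": 0, "tz": -1.1, "ax": 0, "ay": 0, "az": 0, "claw": 8.7}
    - {"tx": 2.8, "ty": 0, "tz": -1.1, "ax": 0, "ay": 0, "az": 0, "claw": 8.7}
    - {"tx": 2.8, "ty": 0, "tz": -1.1, "ax": 0, "ay": 0, "az": 0, "claw": 8.7}
    - {"tx": 2.8, "ty": 0, "tz": -1.1, "ax": 0, "ay": 0, "az": 0, "claw": 8.7}

```text
time_s: 15.02
tcp_pos: [0.5224, -0.1164, 0.2425]
ee_rot: [[0.075, -0.978, 0.192], [-0.354, -0.206, -0.912], [0.932, 0.001, -0.362]]
wrist_force: [0.7, 0.5, -0.6]
gripper_width: 0.999
gripper_force: 0.0
```

>>> drive_tool:
  rows:
    - {"tx": 2.5, "ty": 0, "tz": -1, "ax": 0, "ay": 0, "az": 0, "claw": 8.7}
    - {"tx": 0, "ty": 0, "tz": 0, "ax": 0, "ay": -0.1, "az": 0, "claw": 8.7}
    - {"tx": 0, "ty": 0, "tz": 0, "ax": 0, "ay": -0.12, "az": 0, "claw": 8.7}
    - {"tx": 0, "ty": 0, "tz": 0, "ax": 0, "ay": -0.12, "az": 0, "claw": 8.7}
    - {"tx": 0, "ty": 0, "tz": 0, "ax": 0, "ay": -0.12, "az": 0, "claw": 8.7}
    - {"tx": 0, "ty": 0, "tz": 0, "ax": 0, "ay": -0.12, "az": 0, "claw": 8.7}
    - {"tx": 0, "ty": 0, "tz": 0, "ax": 0, "ay": -0.12, "az": 0, "claw": 8.7}
    - {"tx": 0, "ty": 0, "tz": 0, "ax": 0, "ay": -0.12, "az": 0, "claw": 8.7}
    - {"tx": 0, "ty": 0, "tz": 0, "ax": 0, "ay": -0.12, "az": 0, "claw": 8.7}
    - {"tx": 0, "ty": 0, "tz": 0, "ax": 0, "ay": -0.12, "az": 0, "claw": 8.7}

```text
time_s: 15.85
tcp_pos: [0.5227, -0.115, 0.2689]
ee_rot: [[0.206, -0.978, 0.03], [-0.969, -0.208, -0.13], [0.134, -0.003, -0.991]]
wrist_force: [-0.9, -1.1, -0.7]
gripper_width: 1.001
gripper_force: 0.0
```

Run:
```python
from h import *
for n in("side","top"): topfit(n,(539,-198),130,150,40,45)
R=down(191.8); todo(np.array([539,-198,220]),R)
```

```text
side 409 tilt [ 0.5 -0.3] z 137.3 q [-31.3  27.4] s [-34.7  32.4]
top 348 tilt [-1.7  0.1] z 136.3 q [-18.5  25. ] s [-34.7  31.3]
t 15.95 tcp [ 524.2 -117.5  269.6] j [  9.2  10.  -13.1   8.6 -66.5  -1. ] F [0.1 0.1 0.7] w 8.71
turn rad [-0.0048 -0.1377 -0.0039] shift before turn cm [7.42 0.19 6.04] after turn cm [8.18 0.2  4.96]
```

>>> drive_tool:
  rows:
    - {"tx": 3.48, "ty": 0.03, "tz": 0.46, "ax": 0, "ay": 0, "az": 0, "claw": 8.7}
    - {"tx": 3.48, "ty": 0.03, "tz": 0.46, "ax": 0, "ay": 0, "az": 0, "claw": 8.7}
    - {"tx": 3.48, "ty": 0.03, "tz": 0.46, "ax": 0, "ay": 0, "az": 0, "claw": 8.7}
    - {"tx": 3.48, "ty": 0.03, "tz": 0.46, "ax": 0, "ay": 0, "az": 0, "claw": 8.7}
    - {"tx": 3.48, "ty": 0.03, "tz": 0.46, "ax": 0, "ay": 0, "az": 0, "claw": 8.7}
    - {"tx": 0, "ty": 0, "tz": 0, "ax": 0, "ay": -0.11, "az": 0, "claw": 8.7}
    - {"tx": 0, "ty": 0, "tz": 0, "ax": 0, "ay": -0.11, "az": 0, "claw": 8.7}
    - {"tx": 0, "ty": 0, "tz": 0, "ax": 0, "ay": -0.11, "az": 0, "claw": 8.7}
    - {"tx": 0, "ty": 0, "tz": 0, "ax": 0, "ay": -0.11, "az": 0, "claw": 8.7}
    - {"tx": 0, "ty": 0, "tz": 0, "ax": 0, "ay": -0.11, "az": 0, "claw": 8.7}

```text
time_s: 16.78
tcp_pos: [0.5571, -0.2879, 0.2697]
ee_rot: [[0.188, -0.978, -0.085], [-0.896, -0.206, 0.392], [-0.401, 0.003, -0.916]]
wrist_force: [0.2, 0.5, -0.3]
gripper_width: 0.999
gripper_force: 0.0
```

>>> drive_tool:
  rows:
    - {"tx": 0, "ty": 0, "tz": 0, "ax": 0, "ay": -0.11, "az": 0, "claw": 8.7}
    - {"tx": 0, "ty": 0, "tz": 0, "ax": 0, "ay": -0.11, "az": 0, "claw": 8.7}
    - {"tx": 0, "ty": 0, "tz": 0, "ax": 0, "ay": -0.11, "az": 0, "claw": 8.7}
    - {"tx": 0, "ty": 0, "tz": 0, "ax": 0, "ay": -0.11, "az": 0, "claw": 8.7}
    - {"tx": 0, "ty": 0, "tz": 0, "ax": 0, "ay": -0.11, "az": 0, "claw": 8.7}
    - {"tx": 0, "ty": 0, "tz": 0, "ax": 0, "ay": -0.11, "az": 0, "claw": 8.7}
    - {"tx": 0, "ty": 0, "tz": 0, "ax": 0, "ay": -0.11, "az": 0, "claw": 8.7}
    - {"tx": 0, "ty": 0, "tz": 0, "ax": 0, "ay": 0, "az": 0, "claw": 8.7}

```text
time_s: 17.45
tcp_pos: [0.5563, -0.2892, 0.263]
ee_rot: [[0.064, -0.979, -0.193], [-0.365, -0.203, 0.909], [-0.929, 0.012, -0.37]]
wrist_force: [-1.5, 0.6, -1.9]
gripper_width: 1.002
gripper_force: 0.0
```

Run:
```python
from h import *
for n in("side","top"): topfit(n,(540,-196),130,150,45,50)
R=lean(191.8,-70); todo(np.array([540,-196,70])-101*R[:,2],R)
```

```text
side 408 tilt [-0.1  0.1] z 137.3 q [-29.9  29. ] s [-32.9  33.7]
top 526 tilt [-0.1 -0.1] z 136.2 q [-28.4  26.8] s [-33.5  32.5]
t 17.55 tcp [ 557.1 -288.5  267.2] j [ -36.4   47.7   44.3  -55.5 -131.8   26.7] F [-0.2 -0.1  1.4] w 8.71
turn rad [ 0.0029 -0.0425 -0.0052] shift before turn cm [15.07 -0.31  6.12] after turn cm [15.32 -0.22  5.48]
```

>>> drive_tool:
  rows:
    - {"tx": 0, "ty": 0, "tz": 0, "ax": 0, "ay": -0.042, "az": 0, "claw": 8.7}
    - {"tx": 2.5, "ty": -0.04, "tz": 0.9, "ax": 0, "ay": 0, "az": 0, "claw": 8.7}
    - {"tx": 2.5, "ty": -0.04, "tz": 0.9, "ax": 0, "ay": 0, "az": 0, "claw": 8.7}
    - {"tx": 2.5, "ty": -0.04, "tz": 0.9, "ax": 0, "ay": 0, "az": 0, "claw": 8.7}
    - {"tx": 2.5, "ty": -0.04, "tz": 0.9, "ax": 0, "ay": 0, "az": 0, "claw": 8.7}
    - {"tx": 2.5, "ty": -0.04, "tz": 0.9, "ax": 0, "ay": 0, "az": 0, "claw": 8.7}
    - {"tx": 2.5, "ty": -0.04, "tz": 0.9, "ax": 0, "ay": 0, "az": 0, "claw": 8.7}
    - {"tx": 0, "ty": 0, "tz": 0, "ax": 0, "ay": 0, "az": 0, "claw": 8.7}

```text
time_s: 18.22
tcp_pos: [0.5592, -0.2859, 0.1066]
ee_rot: [[0.064, -0.978, -0.198], [-0.334, -0.208, 0.919], [-0.941, 0.007, -0.34]]
wrist_force: [-0.6, 1.1, -1.6]
gripper_width: 1.0
gripper_force: 0.0
```

Run:
```python
from h import *
R=lean(191.8,-70); todo(np.array([540,-196,70])-101*R[:,2],R);todo(np.array([540,-196,70])+19*R[:,2],R)
im,w=grab("side")
cv2.imwrite("pics/pre2.png",cv2.resize(im[20:230,260:540],(800,600),interpolation=2)[...,::-1])
```

```text
t 18.2167 tcp [ 559.2 -285.9  106.6] j [ -35.3   57.5   38.1  -49.1 -122.8   40.3] F [-0.6  1.1 -1.6] w 8.7
turn rad [ 0.0061  0.0024 -0.0054] shift before turn cm [ 0.29  0.04 -0.21] after turn cm [ 0.3   0.04 -0.21]
t 18.2167 tcp [ 559.2 -285.9  106.6] j [ -35.3   57.5   38.1  -49.1 -122.8   40.3] F [-0.6  1.1 -1.6] w 8.7
turn rad [ 0.0061  0.0024 -0.0054] shift before turn cm [ 0.32 -0.03 11.79] after turn cm [ 0.3   0.04 11.79]
```

View pics/pre2.png

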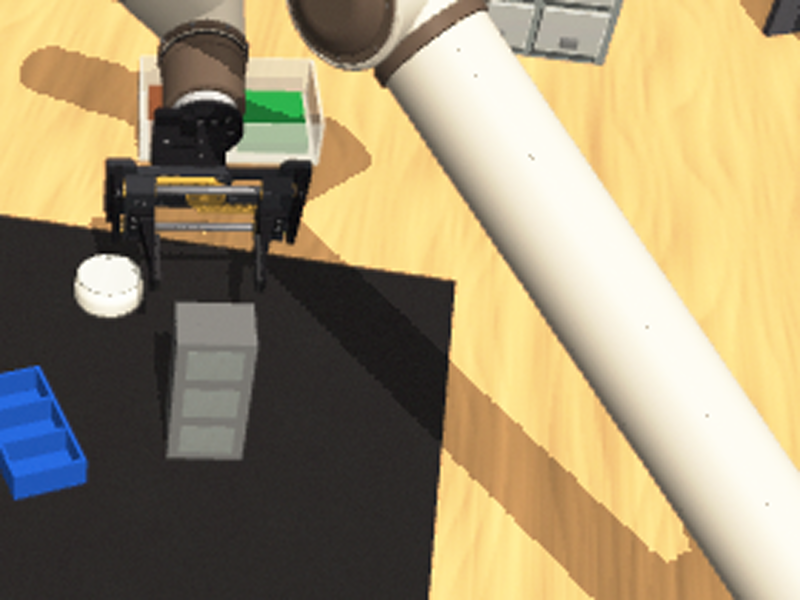

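The pair stands upright at (210,380), gripper lined up behind it at (205,240). Now I'll insert and grip.

>>> drive_tool:
  rows:
    - {"tx": 0.3, "ty": 0.02, "tz": 1.8, "ax": 0.006, "ay": 0, "az": -0.005, "claw": 8.7}
    - {"tx": 0, "ty": 0, "tz": 2.5, "ax": 0, "ay": 0, "az": 0, "claw": 8.7}
    - {"tx": 0, "ty": 0, "tz": 2.5, "ax": 0, "ay": 0, "az": 0, "claw": 8.7}
    - {"tx": 0, "ty": 0, "tz": 2.5, "ax": 0, "ay": 0, "az": 0, "claw": 8.7}
    - {"tx": 0, "ty": 0, "tz": 1.7, "ax": 0, "ay": 0, "az": 0, "claw": 8.7}
    - {"tx": 0, "ty": 0, "tz": 0.8, "ax": 0, "ay": 0, "az": 0, "claw": 8.7}
    - {"tx": 0, "ty": 0, "tz": 0, "ax": 0, "ay": 0, "az": 0, "claw": 8.7}
    - {"tx": 0, "ty": 0, "tz": 0, "ax": 0, "ay": 0, "az": 0, "claw": 8.7}

```text
time_s: 18.93
tcp_pos: [0.5386, -0.1819, 0.069]
ee_rot: [[0.079, -0.979, -0.188], [-0.337, -0.203, 0.919], [-0.938, -0.009, -0.346]]
wrist_force: [0.5, -0.4, -0.9]
gripper_width: 0.997
gripper_force: 0.0
```

Run:
```python
from h import *
R=lean(191.8,-70); todo(np.array([540,-196,70])+19*R[:,2],R)
for n in("side","top"): topfit(n,(540,-196),130,150,45,50)
```

```text
t 18.9333 tcp [ 538.6 -181.9   69. ] j [ -29.8   53.2   21.4  -48.6 -110.2   47.8] F [ 0.5 -0.4 -0.9] w 8.68
turn rad [-0.0043 -0.0047  0.0083] shift before turn cm [0.38 0.15 0.54] after turn cm [0.39 0.15 0.54]
side 401 tilt [0.2 0.2] z 137.0 q [-30.   28.6] s [-33.1  33.5]
top 531 tilt [-0.7 -0.3] z 136.2 q [-28.3  26.9] s [-33.6  32.5]
```

>>> drive_tool:
  rows:
    - {"tx": 0.35, "ty": 0.15, "tz": 0.5, "ax": -0.004, "ay": 0, "az": 0.008, "claw": 8.7}
    - {"tx": 0, "ty": 0, "tz": 0, "ax": 0, "ay": 0, "az": 0, "claw": 8.7}
    - {"tx": 0, "ty": 0, "tz": 0, "ax": 0, "ay": 0, "az": 0, "claw": 6}
    - {"tx": 0, "ty": 0, "tz": 0, "ax": 0, "ay": 0, "az": 0, "claw": 6}
    - {"tx": 0, "ty": 0, "tz": 0, "ax": 0, "ay": 0, "az": 0, "claw": 6}
    - {"tx": 0, "ty": 0, "tz": 0, "ax": 0, "ay": 0, "az": 0, "claw": 6}
    - {"tx": 0, "ty": 0, "tz": 0, "ax": 0, "ay": 0, "az": 0, "claw": 6}
    - {"tx": 0, "ty": 0, "tz": 0, "ax": 0, "ay": 0, "az": 0, "claw": 6}
    - {"tx": 0, "ty": 0, "tz": 0, "ax": 0, "ay": 0, "az": 0, "claw": 6}

```text
time_s: 19.78
tcp_pos: [0.5359, -0.1783, 0.0619]
ee_rot: [[0.068, -0.979, -0.191], [-0.337, -0.202, 0.92], [-0.939, 0.002, -0.343]]
wrist_force: [1.3, -0.1, -0.4]
gripper_width: 0.78
gripper_force: 30.0
```

Run:
```python
from h import *
R=lean(191.8,-70); todo(np.array([540,-196,70])+19*R[:,2],R)
print((R.T@[0,0,1]).round(3))
```

```text
t 19.7833 tcp [ 535.9 -178.3   61.9] j [ -29.6   53.6   20.7  -48.5 -109.6   47.8] F [ 1.3 -0.1 -0.4] w 6.79
turn rad [-0.0016 -0.0013 -0.0025] shift before turn cm [-0.14 -0.04 -0.09] after turn cm [-0.14 -0.04 -0.09]
[-0.94   0.    -0.342]
```

>>> drive_tool:
  rows:
    - {"tx": -0.5, "ty": 0, "tz": -0.18, "ax": 0, "ay": 0, "az": 0, "claw": 6}
    - {"tx": -1.2, "ty": 0, "tz": -0.44, "ax": 0, "ay": 0, "az": 0, "claw": 6}
    - {"tx": -1.8, "ty": 0, "tz": -0.65, "ax": 0, "ay": 0, "az": 0, "claw": 6}
    - {"tx": -1.8, "ty": 0, "tz": -0.65, "ax": 0, "ay": 0, "az": 0, "claw": 6}
    - {"tx": -0.9, "ty": 0, "tz": -0.33, "ax": 0, "ay": 0, "az": 0, "claw": 6}
    - {"tx": 0, "ty": 0, "tz": 0, "ax": 0, "ay": 0.03, "az": 0, "claw": 6}
    - {"tx": 0, "ty": 0, "tz": 0, "ax": 0, "ay": 0.06, "az": 0, "claw": 6}
    - {"tx": 0, "ty": 0, "tz": 0, "ax": 0, "ay": 0.08, "az": 0, "claw": 6}
    - {"tx": 0, "ty": 0, "tz": 0, "ax": 0, "ay": 0.08, "az": 0, "claw": 6}
    - {"tx": 0, "ty": 0, "tz": 0, "ax": 0, "ay": 0.08, "az": 0, "claw": 6}

```text
time_s: 20.62
tcp_pos: [0.5356, -0.1783, 0.1281]
ee_rot: [[0.127, -0.979, -0.158], [-0.62, -0.202, 0.758], [-0.775, 0.002, -0.633]]
wrist_force: [-0.0, -0.1, -5.3]
gripper_width: 0.779
gripper_force: 30.0
```

>>> drive_tool:
  rows:
    - {"tx": 0, "ty": 0, "tz": 0, "ax": 0, "ay": 0.08, "az": 0, "claw": 6}
    - {"tx": 0, "ty": 0, "tz": 0, "ax": 0, "ay": 0.08, "az": 0, "claw": 6}
    - {"tx": 0, "ty": 0, "tz": 0, "ax": 0, "ay": 0.08, "az": 0, "claw": 6}
    - {"tx": 0, "ty": 0, "tz": 0, "ax": 0, "ay": 0.08, "az": 0, "claw": 6}
    - {"tx": 0, "ty": 0, "tz": 0, "ax": 0, "ay": 0.08, "az": 0, "claw": 6}
    - {"tx": 0, "ty": 0, "tz": 0, "ax": 0, "ay": 0.08, "az": 0, "claw": 6}
    - {"tx": 0, "ty": 0, "tz": 0, "ax": 0, "ay": 0.08, "az": 0, "claw": 6}
    - {"tx": 0, "ty": 0, "tz": 0, "ax": 0, "ay": 0.08, "az": 0, "claw": 6}
    - {"tx": 0, "ty": 0, "tz": 0, "ax": 0, "ay": 0.06, "az": 0, "claw": 6}
    - {"tx": 0, "ty": 0, "tz": 0, "ax": 0, "ay": 0.04, "az": 0, "claw": 6}

```text
time_s: 21.45
tcp_pos: [0.534, -0.1763, 0.1286]
ee_rot: [[0.202, -0.979, -0.034], [-0.968, -0.204, 0.146], [-0.15, 0.003, -0.989]]
wrist_force: [-0.2, 0.6, -5.9]
gripper_width: 0.781
gripper_force: 30.0
```

Run:
```python
from h import *
R=lean(191.8,20); todo(np.array([540,-196,60])+19*R[:,2],R)
```

```text
t 21.45 tcp [ 534.  -176.3  128.6] j [ -6.5  23.3  -9.1  -9.3 -60.8  23.1] F [-0.2  0.6 -5.9] w 6.79
turn rad [3.100e-03 4.992e-01 1.000e-04] shift before turn cm [ 3.97 -0.21  8.14] after turn cm [-0.41 -0.19  9.05]
```

>>> drive_tool:
  rows:
    - {"tx": 0, "ty": 0, "tz": 0, "ax": 0.001, "ay": 0.06, "az": 0, "claw": 6}
    - {"tx": 0, "ty": 0, "tz": 0, "ax": 0.001, "ay": 0.08, "az": 0, "claw": 6}
    - {"tx": 0, "ty": 0, "tz": 0, "ax": 0.001, "ay": 0.08, "az": 0, "claw": 6}
    - {"tx": 0, "ty": 0, "tz": 0, "ax": 0, "ay": 0.08, "az": 0, "claw": 6}
    - {"tx": 0, "ty": 0, "tz": 0, "ax": 0, "ay": 0.08, "az": 0, "claw": 6}
    - {"tx": 0, "ty": 0, "tz": 0, "ax": 0, "ay": 0.07, "az": 0, "claw": 6}
    - {"tx": 0, "ty": 0, "tz": 0, "ax": 0, "ay": 0.04, "az": 0, "claw": 6}
    - {"tx": 0, "ty": 0, "tz": 0, "ax": 0, "ay": 0.01, "az": 0, "claw": 6}
    - {"tx": 0, "ty": 0, "tz": 0, "ax": 0, "ay": 0, "az": 0, "claw": 6}

```text
time_s: 22.2
tcp_pos: [0.5339, -0.1777, 0.1276]
ee_rot: [[0.191, -0.979, 0.068], [-0.92, -0.203, -0.334], [0.341, 0.001, -0.94]]
wrist_force: [-0.2, -0.4, -5.3]
gripper_width: 0.78
gripper_force: 30.0
```

>>> drive_tool:
  rows:
    - {"tx": -0.3, "ty": 0, "tz": 0.8, "ax": 0, "ay": 0, "az": 0, "claw": 6}
    - {"tx": -0.6, "ty": 0, "tz": 1.7, "ax": 0, "ay": 0, "az": 0, "claw": 6}
    - {"tx": -0.7, "ty": 0, "tz": 2.0, "ax": 0, "ay": 0, "az": 0, "claw": 6}
    - {"tx": -0.7, "ty": 0, "tz": 2.0, "ax": 0, "ay": 0, "az": 0, "claw": 6}
    - {"tx": -0.5, "ty": 0, "tz": 1.3, "ax": 0, "ay": 0, "az": 0, "claw": 6}
    - {"tx": -0.2, "ty": 0, "tz": 0.6, "ax": 0, "ay": 0, "az": 0, "claw": 6}
    - {"tx": 0, "ty": 0, "tz": 0, "ax": 0, "ay": 0, "az": 0, "claw": 6}
    - {"tx": 0, "ty": 0, "tz": 0, "ax": 0, "ay": 0, "az": 0, "claw": 6}

```text
time_s: 22.87
tcp_pos: [0.5361, -0.1792, 0.0384]
ee_rot: [[0.189, -0.98, 0.069], [-0.921, -0.201, -0.334], [0.342, -0.001, -0.94]]
wrist_force: [0.4, 0.8, -5.4]
gripper_width: 0.781
gripper_force: 30.0
```

Run:
```python
from h import *
s=sense();g=s["tcp_pos"]-.019*s["ee_rot"][:,2];print("grasp",g.round(4))
R=lean(191.8,20); todo(np.array([g[0]*1000,g[1]*1000,31])+19*R[:,2],R)
im,w=grab("side");np.savez("h3.npz",im=im,w=w)
cv2.imwrite("pics/low2.png",cv2.resize(im[80:230,260:460],(800,600),interpolation=2)[...,::-1])
```

```text
grasp [ 0.5348 -0.1729  0.0562]
t 22.8667 tcp [ 536.1 -179.2   38.4] j [  3.6  25.2 -42.5  47.2 -27.4 -35.3] F [ 0.4  0.8 -5.4] w 6.79
turn rad [ 0.0007  0.0005 -0.0034] shift before turn cm [-0.86  0.    2.37] after turn cm [-0.86 -0.    2.37]
```

View pics/low2.png

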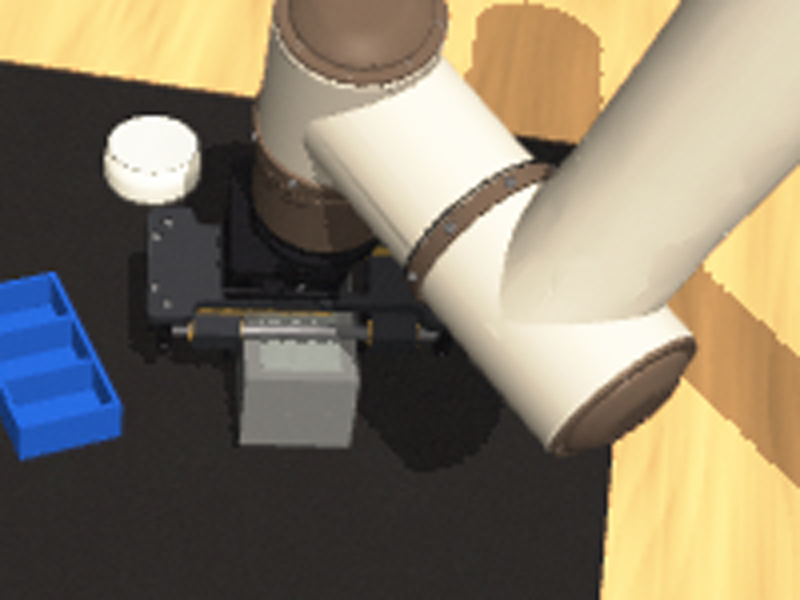

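The pair is level-ish, near end at (300,400). I'll check its tilt from the end face.

Run:
```python
from h import *
w=np.load("h3.npz")["w"]
u=np.array([.2045,-.979]);v=np.array([-.979,-.2045]);c=np.array([.535,-.173])
q=((w[...,:2]-c)@u)*1000;s=((w[...,:2]-c)@v)*1000;z=w[...,2]*1000
m=(q>-80)&(q<-50)&(abs(s)<28)&(z>33)&(z<76)
for _ in range(4):
    A=np.c_[z[m],s[m],np.ones(m.sum())];k=np.linalg.lstsq(A,q[m],rcond=None)[0];m&=abs(q-(k[0]*z+k[1]*s+k[2]))<3
print("face dq/dz deg",np.degrees(k[:2]).round(1),"q at z56",k[0]*56+k[2],m.sum())
m=(q>-66)&(q<-45)&(abs(s)<30)&(z>76)&(z<95)
print(m.sum(),np.percentile(z[m],[5,50,95]));
for a in range(-66,-44,3):
    k=m&(q>=a)&(q<a+3);print(a,k.sum(),np.median(z[k]).round(1) if k.sum() else '')
m=(q>-80)&(q<-55)&(abs(s)<25);print("face low z",np.nanmin(np.where(m&(abs(q+67)<4),z,np.nan)))
```

```text
face dq/dz deg [0.7 0.3] q at z56 -68.88186483221061 263
160 [82.44098662 85.96287947 88.81855851]
-66 33 85.1
-63 21 85.9
-60 26 85.9
-57 18 86.8
-54 23 86.2
-51 18 86.2
-48 21 86.2
-45 0 
face low z -0.8919866132302166
```

>>> drive_tool:
  rows:
    - {"tx": -0.25, "ty": 0, "tz": 0.7, "ax": 0, "ay": 0, "az": 0, "claw": 6}
    - {"tx": -0.35, "ty": 0, "tz": 0.95, "ax": 0, "ay": 0, "az": 0, "claw": 6}
    - {"tx": -0.17, "ty": 0, "tz": 0.47, "ax": 0, "ay": 0, "az": 0, "claw": 6}
    - {"tx": -0.04, "ty": 0, "tz": 0.1, "ax": 0, "ay": 0, "az": 0, "claw": 6}
    - {"tx": 0, "ty": 0, "tz": 0, "ax": 0, "ay": 0, "az": 0, "claw": 6}
    - {"tx": 0, "ty": 0, "tz": 0, "ax": 0, "ay": 0, "az": 0, "claw": 6}

```text
time_s: 23.42
tcp_pos: [0.5369, -0.1785, 0.016]
ee_rot: [[0.189, -0.979, 0.072], [-0.92, -0.203, -0.335], [0.342, -0.003, -0.94]]
wrist_force: [0.2, -1.5, -4.8]
gripper_width: 0.783
gripper_force: 30.0
```

>>> drive_tool:
  rows:
    - {"tx": -0.04, "ty": 0, "tz": 0.1, "ax": 0, "ay": 0, "az": 0, "claw": 6}
    - {"tx": 0, "ty": 0, "tz": 0, "ax": 0, "ay": 0, "az": 0, "claw": 6}
    - {"tx": 0, "ty": 0, "tz": 0, "ax": 0, "ay": 0, "az": 0, "claw": 6}

```text
time_s: 23.67
tcp_pos: [0.5362, -0.1783, 0.0144]
ee_rot: [[0.19, -0.979, 0.071], [-0.92, -0.203, -0.335], [0.342, -0.002, -0.94]]
wrist_force: [0.2, 0.2, -5.2]
gripper_width: 0.781
gripper_force: 30.0
```

>>> drive_tool:
  rows:
    - {"tx": -0.04, "ty": 0, "tz": 0.1, "ax": 0, "ay": 0, "az": 0, "claw": 6}
    - {"tx": 0, "ty": 0, "tz": 0, "ax": 0, "ay": 0, "az": 0, "claw": 6}
    - {"tx": 0, "ty": 0, "tz": 0, "ax": 0, "ay": 0, "az": 0, "claw": 6}

```text
time_s: 23.92
tcp_pos: [0.5359, -0.1784, 0.0129]
ee_rot: [[0.19, -0.979, 0.07], [-0.92, -0.203, -0.335], [0.342, -0.001, -0.94]]
wrist_force: [-0.7, -1.3, -5.6]
gripper_width: 0.783
gripper_force: 30.0
```

>>> drive_tool:
  rows:
    - {"tx": -0.04, "ty": 0, "tz": 0.1, "ax": 0, "ay": 0, "az": 0, "claw": 6}
    - {"tx": 0, "ty": 0, "tz": 0, "ax": 0, "ay": 0, "az": 0, "claw": 6}
    - {"tx": 0, "ty": 0, "tz": 0, "ax": 0, "ay": 0, "az": 0, "claw": 6}

```text
time_s: 24.17
tcp_pos: [0.5361, -0.1784, 0.0122]
ee_rot: [[0.19, -0.979, 0.071], [-0.92, -0.203, -0.335], [0.342, -0.001, -0.94]]
wrist_force: [-1.6, 1.7, -2.4]
gripper_width: 0.782
gripper_force: 30.0
```

>>> drive_tool:
  rows:
    - {"tx": -0.03, "ty": 0, "tz": 0.07, "ax": 0, "ay": 0, "az": 0, "claw": 6}
    - {"tx": 0, "ty": 0, "tz": 0, "ax": 0, "ay": 0, "az": 0, "claw": 6}
    - {"tx": 0, "ty": 0, "tz": 0, "ax": 0, "ay": 0, "az": 0, "claw": 6}
    - {"tx": 0, "ty": 0, "tz": 0, "ax": 0, "ay": 0, "az": 0, "claw": 7.2}
    - {"tx": 0, "ty": 0, "tz": 0, "ax": 0, "ay": 0, "az": 0, "claw": 8.2}
    - {"tx": 0, "ty": 0, "tz": 0, "ax": 0, "ay": 0, "az": 0, "claw": 8.7}
    - {"tx": 0, "ty": 0, "tz": 0, "ax": 0, "ay": 0, "az": 0, "claw": 8.7}
    - {"tx": 0, "ty": 0, "tz": 0, "ax": 0, "ay": 0, "az": 0, "claw": 8.7}
    - {"tx": 0, "ty": 0, "tz": 0, "ax": 0, "ay": 0, "az": 0, "claw": 8.7}

```text
time_s: 24.92
tcp_pos: [0.5361, -0.1784, 0.0112]
ee_rot: [[0.19, -0.979, 0.07], [-0.92, -0.203, -0.335], [0.342, -0.001, -0.94]]
wrist_force: [-0.3, 0.0, 0.0]
gripper_width: 0.988
gripper_force: 0.0
```

Run:
```python
from h import *
s=sense();g=s["tcp_pos"]-.019*s["ee_rot"][:,2];print("grasp",g.round(4))
im,w=grab("side")
u=np.array([.2045,-.979]);v=np.array([-.979,-.2045]);c=np.array([.535,-.173])
q=((w[...,:2]-c)@u)*1000;S=((w[...,:2]-c)@v)*1000;z=w[...,2]*1000
for a,b in((8,29),(34,56)):
    m=(q>-80)&(q<-55)&(abs(S)<26)&(z>a)&(z<b);print(a,m.sum(),np.percentile(q[m],[10,50,90]).round(1))
m=(q>-64)&(q<-45)&(abs(S)<30)&(z>52)&(z<70);print(m.sum(),np.percentile(z[m],[5,50,95]).round(1))
R=down(191.8); todo([g[0]*1000,g[1]*1000,36],R)
```

```text
grasp [ 0.5347 -0.172   0.029 ]
8 119 [-71.7 -69.9 -68. ]
34 134 [-71.4 -69.7 -67.9]
141 [56.7 59.7 62.4]
t 24.9667 tcp [ 536.  -178.4   11.1] j [  1.3  27.4 -45.4  57.  -23.6 -43.5] F [-0.4 -0.1  0.2] w 8.65
turn rad [-0.0005 -0.349  -0.0021] shift before turn cm [ 0.24 -0.01 -2.56] after turn cm [-0.65 -0.01 -2.49]
```

>>> drive_tool:
  rows:
    - {"tx": 0.1, "ty": 0, "tz": -1.0, "ax": 0, "ay": 0, "az": 0, "claw": 8.7}
    - {"tx": 0.14, "ty": 0, "tz": -1.6, "ax": 0, "ay": 0, "az": 0, "claw": 8.7}
    - {"tx": 0, "ty": 0, "tz": 0, "ax": 0, "ay": -0.11, "az": 0, "claw": 8.7}
    - {"tx": 0, "ty": 0, "tz": 0, "ax": 0, "ay": -0.12, "az": 0, "claw": 8.7}
    - {"tx": 0, "ty": 0, "tz": 0, "ax": 0, "ay": -0.119, "az": 0, "claw": 8.7}
    - {"tx": 0, "ty": 0, "tz": 0, "ax": 0, "ay": 0, "az": 0, "claw": 8.7}
    - {"tx": 0, "ty": 0, "tz": 0, "ax": 0, "ay": 0, "az": 0, "claw": 8.7}

```text
time_s: 25.55
tcp_pos: [0.5349, -0.1835, 0.0395]
ee_rot: [[0.189, -0.982, 0.021], [-0.968, -0.19, -0.165], [0.166, 0.011, -0.986]]
wrist_force: [-0.2, 0.2, 0.8]
gripper_width: 0.998
gripper_force: 0.0
```

Run:
```python
from h import *
todo([534.7,-172,37],down(191.8))
```

```text
t 25.55 tcp [ 534.9 -183.5   39.5] j [  2.1  26.3 -30.1  17.3 -33.9  -5.6] F [-0.2  0.2  0.8] w 8.68
turn rad [ 0.0119 -0.1668 -0.0142] shift before turn cm [-1.16 -0.21  0.05] after turn cm [-1.13 -0.22  0.25]
```

>>> drive_tool:
  rows:
    - {"tx": -0.4, "ty": -0.1, "tz": 0, "ax": 0.004, "ay": -0.05, "az": -0.005, "claw": 8.7}
    - {"tx": -0.4, "ty": -0.1, "tz": 0, "ax": 0.004, "ay": -0.06, "az": -0.005, "claw": 8.7}
    - {"tx": -0.35, "ty": 0, "tz": 0, "ax": 0.004, "ay": -0.057, "az": -0.004, "claw": 8.7}
    - {"tx": 0, "ty": 0, "tz": 0, "ax": 0, "ay": 0, "az": 0, "claw": 8.7}
    - {"tx": 0, "ty": 0, "tz": 0, "ax": 0, "ay": 0, "az": 0, "claw": 8.7}

```text
time_s: 25.97
tcp_pos: [0.5328, -0.1723, 0.0374]
ee_rot: [[0.205, -0.979, -0.003], [-0.979, -0.205, -0.002], [0.001, 0.004, -1.0]]
wrist_force: [-0.6, -0.6, -0.1]
gripper_width: 0.999
gripper_force: 0.0
```

Run:
```python
from h import *
todo([534.7,-172,37],down(191.8))
```

```text
t 25.9667 tcp [ 532.8 -172.3   37.4] j [ -1.3  27.5 -21.5   0.2 -41.2  13. ] F [-0.6 -0.6 -0.1] w 8.69
turn rad [ 0.0037 -0.0009  0.0003] shift before turn cm [ 0.01 -0.2   0.04] after turn cm [ 0.01 -0.2   0.04]
```

>>> drive_tool:
  rows:
    - {"tx": 0, "ty": -0.2, "tz": 0, "ax": 0.003, "ay": 0, "az": 0, "claw": 8.7}
    - {"tx": 0, "ty": 0, "tz": 0, "ax": 0, "ay": 0, "az": 0, "claw": 6}
    - {"tx": 0, "ty": 0, "tz": 0, "ax": 0, "ay": 0, "az": 0, "claw": 6}
    - {"tx": 0, "ty": 0, "tz": 0, "ax": 0, "ay": 0, "az": 0, "claw": 6}
    - {"tx": 0, "ty": 0, "tz": 0, "ax": 0, "ay": 0, "az": 0, "claw": 6}
    - {"tx": 0, "ty": 0, "tz": 0, "ax": 0, "ay": 0, "az": 0, "claw": 6}
    - {"tx": 0, "ty": 0, "tz": 0, "ax": 0, "ay": 0, "az": 0, "claw": 6}
    - {"tx": 0, "ty": 0, "tz": -0.2, "ax": 0, "ay": 0, "az": 0, "claw": 6}
    - {"tx": 0, "ty": 0, "tz": -0.4, "ax": 0, "ay": 0, "az": 0, "claw": 6}
    - {"tx": 0, "ty": 0, "tz": -0.4, "ax": 0, "ay": 0, "az": 0, "claw": 6}

```text
time_s: 26.8
tcp_pos: [0.5353, -0.171, 0.0479]
ee_rot: [[0.206, -0.979, 0.001], [-0.979, -0.206, 0.002], [-0.002, -0.001, -1.0]]
wrist_force: [1.1, 0.2, -0.8]
gripper_width: 0.782
gripper_force: 30.0
```

>>> drive_tool:
  rows:
    - {"tx": 0, "ty": 0, "tz": -0.4, "ax": 0, "ay": 0, "az": 0, "claw": 6}
    - {"tx": 0, "ty": 0, "tz": -0.4, "ax": 0, "ay": 0, "az": 0, "claw": 6}
    - {"tx": 0, "ty": 0, "tz": -0.6, "ax": 0, "ay": 0, "az": 0, "claw": 6}
    - {"tx": 0, "ty": 0, "tz": -1, "ax": 0, "ay": 0, "az": 0, "claw": 6}
    - {"tx": 0, "ty": 0, "tz": -2, "ax": 0, "ay": 0, "az": 0, "claw": 6}
    - {"tx": 0, "ty": 0, "tz": -2, "ax": 0, "ay": 0, "az": 0, "claw": 6}
    - {"tx": 0, "ty": 0, "tz": -1, "ax": 0, "ay": 0, "az": 0, "claw": 6}
    - {"tx": 0, "ty": 0, "tz": 0, "ax": 0, "ay": 0, "az": 0, "claw": 6}

```text
time_s: 27.47
tcp_pos: [0.5372, -0.1714, 0.125]
ee_rot: [[0.206, -0.979, 0.007], [-0.979, -0.206, 0.002], [-0.0, -0.008, -1.0]]
wrist_force: [1.0, -0.6, -1.8]
gripper_width: 0.782
gripper_force: 30.0
```

>>> drive_tool:
  rows:
    - {"tx": -2, "ty": -0.4, "tz": 0, "ax": 0, "ay": 0, "az": 0, "claw": 6}
    - {"tx": -3.5, "ty": -0.75, "tz": 0, "ax": 0, "ay": 0, "az": 0, "claw": 6}
    - {"tx": -3.5, "ty": -0.75, "tz": 0, "ax": 0, "ay": 0, "az": 0, "claw": 6}
    - {"tx": -3.5, "ty": -0.75, "tz": 0, "ax": 0, "ay": 0, "az": 0, "claw": 6}
    - {"tx": -3.5, "ty": -0.75, "tz": 0, "ax": 0, "ay": 0, "az": 0, "claw": 6}
    - {"tx": -2.5, "ty": -0.5, "tz": 0.5, "ax": 0, "ay": 0, "az": 0, "claw": 6}
    - {"tx": -1, "ty": -0.2, "tz": 1.5, "ax": 0, "ay": 0, "az": 0, "claw": 6}
    - {"tx": 0, "ty": 0, "tz": 2.5, "ax": 0, "ay": 0, "az": 0, "claw": 6}
    - {"tx": 0, "ty": 0, "tz": 2.5, "ax": 0, "ay": 0, "az": 0, "claw": 6}
    - {"tx": 0, "ty": 0, "tz": 2.0, "ax": 0, "ay": 0, "az": 0, "claw": 6}

```text
time_s: 28.3
tcp_pos: [0.5339, 0.0286, 0.0299]
ee_rot: [[0.206, -0.979, -0.002], [-0.979, -0.206, 0.002], [-0.002, 0.001, -1.0]]
wrist_force: [0.1, -0.4, -1.3]
gripper_width: 0.776
gripper_force: 30.0
```

>>> drive_tool:
  rows:
    - {"tx": 0, "ty": 0, "tz": 1.2, "ax": 0, "ay": 0, "az": 0, "claw": 6}
    - {"tx": 0, "ty": 0, "tz": 0.6, "ax": 0, "ay": 0, "az": 0, "claw": 6}
    - {"tx": 0, "ty": 0, "tz": 0, "ax": 0, "ay": 0, "az": 0, "claw": 6}
    - {"tx": 0, "ty": 0, "tz": 0, "ax": 0, "ay": 0, "az": 0, "claw": 6}

```text
time_s: 28.63
tcp_pos: [0.5354, 0.0283, 0.014]
ee_rot: [[0.206, -0.979, 0.0], [-0.979, -0.206, 0.002], [-0.002, -0.001, -1.0]]
wrist_force: [1.1, 0.3, 0.5]
gripper_width: 0.776
gripper_force: 30.0
```

Run:
```python
from h import *
todo([535,25,9.4],down(191.8))
```

```text
t 28.6333 tcp [535.4  28.3  14. ] j [ 20.3  27.7 -26.   -0.2 -36.2  -8.3] F [1.1 0.3 0.5] w 6.75
turn rad [-0.0008  0.002   0.0012] shift before turn cm [0.32 0.11 0.46] after turn cm [0.32 0.11 0.46]
```

>>> drive_tool:
  rows:
    - {"tx": 0, "ty": 0, "tz": 0.15, "ax": 0, "ay": 0, "az": 0, "claw": 6}
    - {"tx": 0, "ty": 0, "tz": 0.1, "ax": 0, "ay": 0, "az": 0, "claw": 6}
    - {"tx": 0, "ty": 0, "tz": 0, "ax": 0, "ay": 0, "az": 0, "claw": 6}
    - {"tx": 0, "ty": 0, "tz": 0, "ax": 0, "ay": 0, "az": 0, "claw": 6}

```text
time_s: 28.97
tcp_pos: [0.5357, 0.0285, 0.0122]
ee_rot: [[0.205, -0.979, 0.002], [-0.979, -0.205, 0.003], [-0.002, -0.002, -1.0]]
wrist_force: [-0.1, 0.9, -1.0]
gripper_width: 0.778
gripper_force: 30.0
```

>>> drive_tool:
  rows:
    - {"tx": 0, "ty": 0, "tz": 0.1, "ax": 0, "ay": 0, "az": 0, "claw": 6}
    - {"tx": 0, "ty": 0, "tz": 0, "ax": 0, "ay": 0, "az": 0, "claw": 6}
    - {"tx": 0, "ty": 0, "tz": 0, "ax": 0, "ay": 0, "az": 0, "claw": 6}

```text
time_s: 29.22
tcp_pos: [0.5354, 0.0284, 0.0108]
ee_rot: [[0.206, -0.979, 0.001], [-0.979, -0.206, 0.002], [-0.002, -0.001, -1.0]]
wrist_force: [-0.1, 0.2, 0.0]
gripper_width: 0.772
gripper_force: 30.0
```

>>> drive_tool:
  rows:
    - {"tx": 0, "ty": 0, "tz": 0.1, "ax": 0, "ay": 0, "az": 0, "claw": 6}
    - {"tx": 0, "ty": 0, "tz": 0, "ax": 0, "ay": 0, "az": 0, "claw": 6}
    - {"tx": 0, "ty": 0, "tz": 0, "ax": 0, "ay": 0, "az": 0, "claw": 7.2}
    - {"tx": 0, "ty": 0, "tz": 0, "ax": 0, "ay": 0, "az": 0, "claw": 8.7}
    - {"tx": 0, "ty": 0, "tz": 0, "ax": 0, "ay": 0, "az": 0, "claw": 8.7}
    - {"tx": 0, "ty": 0, "tz": 0, "ax": 0, "ay": 0, "az": 0, "claw": 8.7}
    - {"tx": 0, "ty": 0, "tz": 0, "ax": 0, "ay": 0, "az": 0, "claw": 8.7}
    - {"tx": 0, "ty": 0, "tz": -1, "ax": 0, "ay": 0, "az": 0, "claw": 8.7}
    - {"tx": 0, "ty": 0, "tz": -2, "ax": 0, "ay": 0, "az": 0, "claw": 8.7}
    - {"tx": 0, "ty": 0, "tz": -3, "ax": 0, "ay": 0, "az": 0, "claw": 8.7}

```text
time_s: 30.05
tcp_pos: [0.5335, 0.0277, 0.0687]
ee_rot: [[0.205, -0.979, -0.005], [-0.979, -0.205, 0.001], [-0.002, 0.005, -1.0]]
wrist_force: [0.6, 0.5, -0.6]
gripper_width: 1.001
gripper_force: 0.0
```

>>> drive_tool:
  rows:
    - {"tx": 0, "ty": 0, "tz": -4, "ax": 0, "ay": 0, "az": 0, "claw": 8.7}
    - {"tx": 0, "ty": 0, "tz": -4, "ax": 0, "ay": 0, "az": 0, "claw": 8.7}
    - {"tx": -4, "ty": 0, "tz": 0, "ax": 0, "ay": 0, "az": 0, "claw": 8.7}
    - {"tx": -4, "ty": 0, "tz": 0, "ax": 0, "ay": 0, "az": 0, "claw": 8.7}
    - {"tx": -4, "ty": 0, "tz": 0, "ax": 0, "ay": 0, "az": 0, "claw": 8.7}
    - {"tx": -4, "ty": 0, "tz": 0, "ax": 0, "ay": 0, "az": 0, "claw": 8.7}
    - {"tx": -4, "ty": 0, "tz": 0, "ax": 0, "ay": 0, "az": 0, "claw": 8.7}
    - {"tx": -4, "ty": 0, "tz": 0, "ax": 0, "ay": 0, "az": 0, "claw": 8.7}
    - {"tx": 0, "ty": 0, "tz": 0, "ax": 0, "ay": 0, "az": 0, "claw": 8.7}
    - {"tx": 0, "ty": 0, "tz": 0, "ax": 0, "ay": 0, "az": 0, "claw": 8.7}

```text
time_s: 30.88
tcp_pos: [0.4853, 0.2649, 0.1508]
ee_rot: [[0.209, -0.978, 0.001], [-0.978, -0.209, 0.003], [-0.002, -0.002, -1.0]]
wrist_force: [0.4, -0.9, -0.2]
gripper_width: 1.001
gripper_force: 0.0
```

Run:
```python
from h import *
im,w=grab("top");i2,_=grab("side")
for c in((.535,-.172),(.535,.028)): print(rect(w,c,.09,.02,.08),rect(w,c,.09,.045,.06) if c[1]<0 else '')
for c in((.535,.028),): topfit("top",(535,28),20,40,60,30)
w=grab("top")[1];topfit("top",(535,-172),40,60,55,27)
o=np.zeros((600,800,3),np.uint8);o[:300]=cv2.resize(im[200:275,170:370],(800,300),interpolation=2);o[300:,:500]=cv2.resize(i2[100:250,240:490],(500,300),interpolation=2)
cv2.imwrite("pics/end.png",o[...,::-1])
```

```text
[ 534.4 -168.8  134.7   68.   -78.1   47.  1144. ] [ 534.9 -171.7  121.8   54.8  -78.6   48.8  735. ]
[ 535.3   30.4  134.1   68.   -78.    30.5 1299. ] 
top 780 tilt [0.  0.1] z 30.6 q [-58.7  59. ] s [-29.5  29.4]
top 496 tilt [-0.2 -0.1] z 47.7 q [-54.1  54.2] s [-26.3  26.2]
```

View pics/end.png

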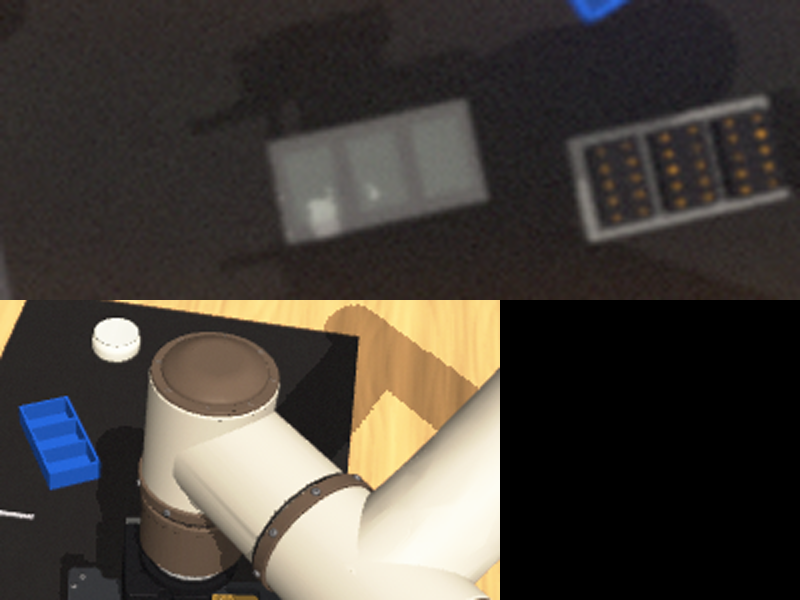

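All three show their pins at (620–760,170), the filled tray is flat, and the emptied tray lies clear at (380,170).

```bash
python3 -c "
from station import finish_job
print(finish_job())"
```

```text
the job is handed in; nothing more can be done
None
```

The job is handed in, after about 31 s of the 72 s allowed. All three transformers are pins-up in the once-empty tray, which is flat on the mat. The emptied tray lies flat about 200 mm away, and I saw no contact with the solder reel, tin or screwdriver. The judge's result was not shown.

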